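# Mark the third round on the mahjong round counter

## Task

The third round is about to start: run a closed fingertip along the top rail of the wooden round counter from the end with the ball-topped post, pressing down the soft stud above the first, second and third gap in turn and never the fourth, and only then push the marker tile along its channel and into that third gap until it is fully home against the back. Only push the tile with the fingers, so that it slides and is never lifted or tipped, leave everything else on the table where it is, and finish with the hand clear.

Things in the scene. Friction and masses are not known exactly. Their poses are not given: they have to be found in the camera images.
- counter: fixed wooden round counter (low rack), 124 x 240 mm. Origin on the table; x points to its back, away from the robot, y left along its length. Front to back: lip at x -46 to -40 mm, top z 8; open-ended channel to x +6, floor z 4; four gaps in a row, open to the channel, to x 40; back rail, x 40 to 76, top z 45 mm. Gaps at y +69, +23, -23, -69 mm, a stud on the rail above each
- post: ball-topped wooden post, ball 20 mm across, 28 mm tall, top 73 mm over the table, at either end of the rail (counter x 58, y +107 or -107 mm). Gaps are counted from it: post at the +y end: first to third are a, b, c; at the -y end: d, c, b. Origin: centre of its foot on the rail
- cap: flat wooden button 16 mm across and 4 mm high at the other end of the rail. Origin: centre of its underside
- marker: mahjong tile lying flat, 40 mm (its x, along the counter's x) x 30 mm x 22 mm thick, about 32 g, loose in the channel in front of any gap. Origin: centre of its underside (z 4 mm on the channel floor, top then 26 mm). Fully home in a gap its centre is at counter x +20 mm and its near end at x 0, still 6 mm in front of the divider noses: fingers need not enter
- gap_a (a point): mouth centre of the leftmost (+y) gap, on its floor (z 4 mm), level with the divider noses (counter x 6 mm). Gap 34 mm wide, 34 mm deep in x; dividers 12 mm thick with rounded noses, tops at z 20 mm. Axes as the counter's
- studtop_a (a point): crown (z 50 mm) of the unpressed stud above the leftmost (+y) gap at counter x 58 mm: a soft black rubber dome 32 mm across, 5 mm high. This point is fixed to the counter and does not sink
- stud_a (a joint): how far that stud is pressed down, m: 0 free, 0.0045 at its stop, 0.5 N per mm, springs back; pressed means beyond 0.0015. A closed fingertip drawn along the rail 2 to 3 mm below crown height presses each stud it passes
- gap_b (a point): mouth centre of the second from the left gap, on its floor (z 4 mm), level with the divider noses (counter x 6 mm). Gap 34 mm wide, 34 mm deep in x; dividers 12 mm thick with rounded noses, tops at z 20 mm. Axes as the counter's
- studtop_b (a point): crown (z 50 mm) of the unpressed stud above the second from the left gap at counter x 58 mm: a soft black rubber dome 32 mm across, 5 mm high. This point is fixed to the counter and does not sink
- stud_b (a joint): how far that stud is pressed down, m: 0 free, 0.0045 at its stop, 0.5 N per mm, springs back; pressed means beyond 0.0015. A closed fingertip drawn along the rail 2 to 3 mm below crown height presses each stud it passes
- gap_c (a point): mouth centre of the third from the left gap, on its floor (z 4 mm), level with the divider noses (counter x 6 mm). Gap 34 mm wide, 34 mm deep in x; dividers 12 mm thick with rounded noses, tops at z 20 mm. Axes as the counter's
- studtop_c (a point): crown (z 50 mm) of the unpressed stud above the third from the left gap at counter x 58 mm: a soft black rubber dome 32 mm across, 5 mm high. This point is fixed to the counter and does not sink
- stud_c (a joint): how far that stud is pressed down, m: 0 free, 0.0045 at its stop, 0.5 N per mm, springs back; pressed means beyond 0.0015. A closed fingertip drawn along the rail 2 to 3 mm below crown height presses each stud it passes
- gap_d (a point): mouth centre of the rightmost (-y) gap, on its floor (z 4 mm), level with the divider noses (counter x 6 mm). Gap 34 mm wide, 34 mm deep in x; dividers 12 mm thick with rounded noses, tops at z 20 mm. Axes as the counter's
- studtop_d (a point): crown (z 50 mm) of the unpressed stud above the rightmost (-y) gap at counter x 58 mm: a soft black rubber dome 32 mm across, 5 mm high. This point is fixed to the counter and does not sink
- stud_d (a joint): how far that stud is pressed down, m: 0 free, 0.0045 at its stop, 0.5 N per mm, springs back; pressed means beyond 0.0015. A closed fingertip drawn along the rail 2 to 3 mm below crown height presses each stud it passes
- spare_a: upright mahjong tile, 22 x 30 x 40 mm tall, beside the counter's right end; origin under its centre; bystander
- spare_b: upright mahjong tile, 22 x 30 x 40 mm tall, beside the counter's left end; origin under its centre; bystander
- teacup: white ceramic teacup, 68 mm across, 58 mm tall, behind the counter; origin under its centre; bystander
- chips: small stack of chips, 40 mm across, 18 mm tall, behind the counter; origin under its centre; bystander
- die_a: pink acrylic die, 16 mm, on the table between the robot and the counter; origin under its centre; bystander
- die_b: the other pink acrylic die, 16 mm, likewise; bystander
- ashtray: steel ashtray, 100 mm across, 28 mm tall, at the left of the table; origin under its centre; bystander
Mind the look-alikes: they are no part of the job. Leave any blue or purple look-alike of the marker alone.

How it is judged:
By the outcome, as a careful person would: the job done as asked, in the order asked, and still so for the second after the job is handed in, with the robot touching nothing.
It also fails if it takes over 54 s, if anything falls off the work surface, if the arm or the gripper's body presses on something with over 40 N, if the wrist force passes 120 N, or if a joint passes its speed limit or range.

## Robot

A 7-joint arm with a two-finger parallel gripper is mounted at the origin on the work surface. World frame = base frame: x ahead of the robot, y to its left, z up, the work surface at z = 0. Lengths are in mm, angles in rad, forces in N, time in s.
With the tool pointing down it reaches from about 400 to 875 mm from the base axis. Payload 4.4 kg.
Tool frame: the origin (TCP) lies at the very end of the fingers, on their centre line; the grasp point (between the pads) lies 19 mm behind it; z points along the fingers, y is the direction in which the jaws open and shut (so a half turn about z gives the same grasp; the last joint's range is limited). The gripper opens to 85 mm and grips with 20 to 120 N. Pads are 22 mm wide; open, the fingers measure 114 mm over their backs; the gripper's body (76 mm by 85 mm) begins 54 mm behind the grasp point. The pads swing forward as they close: fully open they stand 13 mm farther back than shut.
Start: joints at [-1.264, 0.628, 0.038, 1.517, -0.027, 0.996, -0.02], TCP at [236.723, 605.376, 205.313] pointing down, gripper open.
Joint ranges: [-3.06, 3.06], [-0.37, 2.12], [-1.25, 1.32], [0.18, 2.47], [-1.1, 4.24], [0.23, 1.98], [-2.94, 2.94]. Speed limits (rad/s): [2.57, 2.57, 3.14, 3.14, 3.14, 3.14, 3.14].

## Interface

Orientations are given as [roll, pitch, yaw] about the fixed x, y, z axes, in that order (R = Rz(yaw) Ry(pitch) Rx(roll)).
In Python, from cell import read_state, get_image, calibration, finish_job gives the robot as it stands. The module is installed in compiled form; this text tells all that it offers.
- The arm moves only by the tool apply_moves, never from a script. Its argument "increments" is a list of rows, each an object of numbers: "tx", "ty", "tz": the shift along the world's x, y, z in m; "rx", "ry", "rz": the turn, a rotation vector about the world's x, y, z in units of 5 degrees (1.0 is 5 degrees); "claw": the finger opening in m, from 0 to 0.0854. In form: [{"tx": .., "ty": .., "tz": .., "rx": .., "ry": .., "rz": .., "claw": ..}, ...]. A call has 1 to 12 rows; each row is the pose to reach, as a shift and turn from the pose commanded when the call began; what a row does not reach only later rows make up. A row lasts 1/10 s, in which the tool goes at most 50 mm and 8.59 degrees, less where a joint would pass 70% of its speed; a pose out of reach is approached as far as the arm can. A call with a gripper value outside its range is refused whole. The fingers move at their own pace and stop on an object; the grip force is fixed at half the most. Time passes only in rows, so rows that repeat a pose let the fingers close. It gives the time, the measured TCP pose, the force and the opening at its end, in the units of the state.
- read_state(): the state, without advancing time (a new reading comes with each control period).
- get_image(name): name is "scene" or "top" or "wrist"; returns the picture (420x560x3 uint8, red, green, blue); there is no depth.
- calibration(name): a dict with "camera_matrix" (3x3 intrinsics, pixels), "distortion" ([k1, k2, p1, p2, k3] as OpenCV has them; the pictures are not rectified), "origin" and "attitude" of the camera in the world. Camera axes: x right, y up, looking along -z (the intrinsics and any distortion apply to the point x, -y, -z); pixel columns grow to the right and rows downward; lengths in mm; the calibration is good to about 2 mm. A picture is of the moment at which its call begins: read the wrist's pose just before it. calibration takes no time and is no camera call; for the wrist camera it gives the pose at the moment of the call.
- finish_job(): hands the job in, once; it reports no verdict.
The state is a dict: "clock": time; "qpos": joint angles; "qd": joint speeds; "tau": joint torques, N m; "eef_pos": TCP position; "tool_rot": TCP orientation; "force": force on the tool from outside, world axes, zero at the start; "torque": the same for the moment, N m; "width": finger opening in mm.
Only numpy, scipy, OpenCV 4.12 (cv2) and the standard library are available. Lean on these libraries where they do the work, as an engineer would, in place of code of your own. Each camera call takes 0.05 s, during which the arm holds its last target. There are 200 camera calls.

## Working session

There is one attempt and no reset: what is moved stays moved. The work goes in short steps, Python scripts to look and compute and a tool call to move; the robot and the scene stay as the last step left them, time stands still between calls to the robot, and variables do not carry over. Pictures are saved under pics/ and viewed, about 8 in all and at most 12, crops included, and the job is handed in when it is done.

Besides the shell and the picture viewer there is one more tool, called after "Request:" by a JSON object that holds its "method" and its "body". apply_moves: Moves the arm, as the interface text tells. Its arguments: {"type":"object","properties":{"increments":{"type":"array"}},"required":["increments"]}

```bash
mkdir -p pics; python3 - <<'E'
from cell import *
import cv2
s=read_state();print({k:s[k] for k in('clock','eef_pos','tool_rot','force','width')})
for n in('scene','top'):
    im=get_image(n);cv2.imwrite(f'pics/{n}0.png',im[:,:,::-1]);print(n,calibration(n))
print(calibration('wrist'))
E
```

```text
{'clock': 0.0, 'eef_pos': array([236.47526616, 604.74286347, 204.39503922]), 'tool_rot': array([-3.13972435e+00,  5.16606999e-05,  2.76884693e+00]), 'force': array([-0.33299464,  0.11960638, -0.11335222]), 'width': 85.18448279659418}
scene {'camera_matrix': array([[418.28943328,   0.        , 279.53219989],
       [  0.        , 418.28943328, 213.70387898],
       [  0.        ,   0.        ,   1.        ]]), 'distortion': array([-0.09319345,  0.        ,  0.        ,  0.        ,  0.        ]), 'origin': array([813.095799  , 481.9513543 , 758.85310065]), 'attitude': array([ 0.6094191 , -0.01293073,  2.56025095])}
top {'camera_matrix': array([[472.08187691,   0.        , 275.11463018],
       [  0.        , 472.08187691, 206.1389572 ],
       [  0.        ,   0.        ,   1.        ]]), 'distortion': array([-0.10334005,  0.        ,  0.        ,  0.        ,  0.        ]), 'origin': array([ 359.64232935,   73.16404731, 1132.59297732]), 'attitude': array([ 0.16022806, -0.0168168 , -1.58029637])}
{'camera_matrix': array([[298.73921036,   0.        , 278.23493965],
       [  0.        , 298.73921036, 208.19519744],
       [  0.        ,   0.        ,   1.        ]]), 'distortion': array([0.00218476, 0.        , 0.        , 0.        , 0.        ]), 'origin': array([174.68038141, 629.84160324, 372.78793996]), 'attitude': array([-2.65904773e-01,  1.10751512e-03,  1.19819429e+00])}
```

View pics/top0.png

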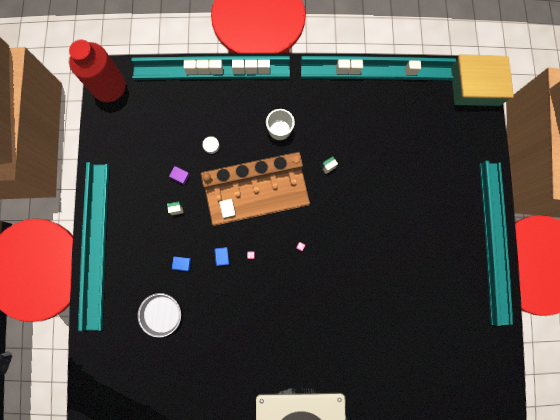

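View pics/scene0.png

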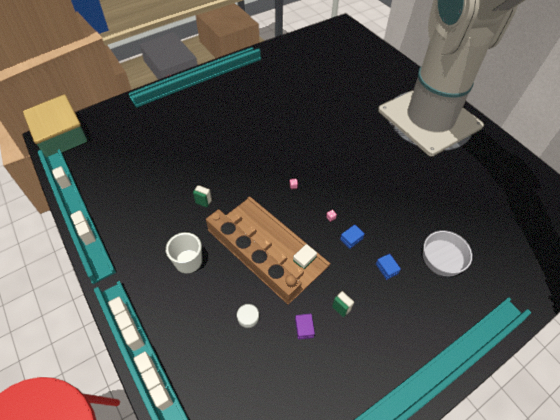

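The top view shows the counter at about (255,190), with the round-shadowed post at its left end near (208,178) and a flat button near (297,160). The white tile lies in the channel at (227,208). The blue tiles at (181,264) and (222,257) and the purple one at (179,175) are look-alikes lying on the table. I'll confirm with one enlarged crop from both cameras.

```bash
python3 - <<'E'
import cv2,numpy as np
a=cv2.imread('pics/top0.png')[145:230,195:315];b=cv2.imread('pics/scene0.png')[190:305,200:335]
a=cv2.resize(a,None,fx=6.5,fy=6.5,interpolation=cv2.INTER_CUBIC);b=cv2.resize(b,None,fx=5,fy=5,interpolation=cv2.INTER_CUBIC)
cv2.imwrite('pics/crA.png',a);cv2.imwrite('pics/crB.png',b)
E
```

```text
(no output)
```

View pics/crA.png

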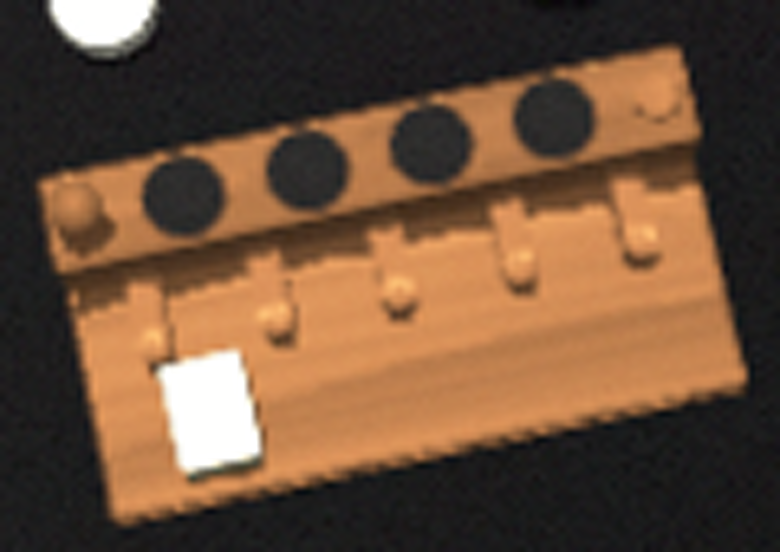

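View pics/crB.png

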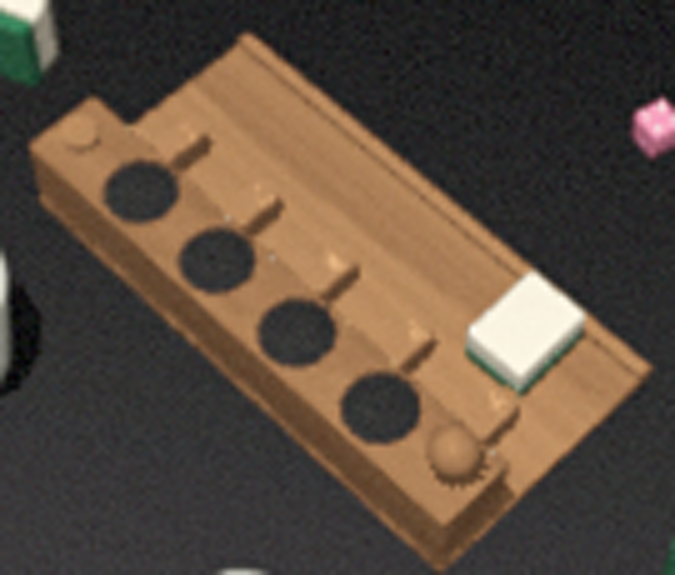

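The ball post is at the counter's left (+y) end: crop A (76,208), crop B (456,453). The flat cap is at the right end. So the order is a, b, c, the target is gap c, and stud d must not be touched. The white-faced tile in the channel, crop A (210,412), in front of gap a, is the marker. Next I'll fit the poses from both cameras.

```bash
cat > h.py <<'E'
import numpy as np,cv2
from scipy.spatial.transform import Rotation as R
from scipy.optimize import least_squares
def proj(c,P):
    P=np.atleast_2d(P).astype(float)
    M=R.from_euler('xyz',c['attitude']).as_matrix()
    q=(P-c['origin'])@M; q=q*[1,-1,-1]
    return cv2.projectPoints(q,np.zeros(3),np.zeros(3),c['camera_matrix'],c['distortion'])[0][:,0]
def C2W(p,P):
    P=np.atleast_2d(P).astype(float);c,s=np.cos(p[2]),np.sin(p[2])
    return np.c_[p[0]+c*P[:,0]-s*P[:,1],p[1]+s*P[:,0]+c*P[:,1],P[:,2]]
E
cat > fit.py <<'E'
from h import *
from cell import calibration
ct,cs=calibration('top'),calibration('scene')
A=lambda l:np.array(l)/6.5+[195,145]-.4
B=lambda l:np.array(l)/5+[200,190]-.4
Pc=np.array([[58,69,47],[58,23,47],[58,-23,47],[58,-69,47],[58,107,63],[76,120,45],[76,-120,45],[-46,120,8],[-46,-120,8]])
a=A([(184,195),(308,170),(431,145),(554,118),(76,208),(38,180),(680,45),(115,525),(748,385)])
b=B([(380,408),(297,332),(217,260),(141,191),(456,453),(440,527),(30,147),(652,368),(247,33)])
def f(p,w='ab'):
    W=C2W(p,Pc);r=[]
    if 'a' in w:r.append(proj(ct,W)-a)
    if 'b' in w:r.append(proj(cs,W)-b)
    return np.concatenate(r).ravel()
for w in('a','b','ab'):
    s=least_squares(f,[600,130,.2],args=(w,),x_scale=[100,100,1]);print(w,s.x,np.abs(s.fun).max())
    if w=='ab':print(np.round(s.fun.reshape(-1,2),1))
p=s.x;np.save('pose.npy',p)
T=np.array([[20,15,26],[20,-15,26],[-20,-15,26],[-20,15,26]])
ta=A([(160,368),(240,350),(262,458),(188,472)]);tb=B([(520,390),(470,335),(535,272),(585,322)])
g=lambda m:np.concatenate([proj(ct,C2W(p,C2W(m,T)))-ta,proj(cs,C2W(p,C2W(m,T)))-tb]).ravel()
m=least_squares(g,[-15,69,0],x_scale=[10,10,1]);print('marker in counter',m.x,np.round(m.fun,1))
print('studs',C2W(p,[[58,y,50] for y in(69,23,-23,-69)]))
E
python3 fit.py
```

```text
a [5.67507544e+02 9.60274091e+01 2.08179442e-01] 0.8857107036595835
b [5.68789998e+02 9.92562992e+01 2.07054293e-01] 0.8062768962846008
ab [5.68161548e+02 9.77524386e+01 2.07144208e-01] 1.1980850494574895
[[-0.7  0.1]
 [-0.7 -0.1]
 [-0.5 -0.3]
 [-0.5 -0.1]
 [-0.8 -0. ]
 [-0.8 -0.2]
 [-0.6 -0.2]
 [-0.9 -1.2]
 [-0.8 -0.6]
 [ 0.  -0.9]
 [-0.1 -0.8]
 [-0.1 -0.8]
 [-0.1 -0.8]
 [-0.5 -0.8]
 [ 0.6 -0.5]
 [-0.7 -1.1]
 [-0.5 -0.5]
 [ 0.1 -0.4]]
marker in counter [-1.68072261e+01  7.70186108e+01  4.73514083e-03] [-1.2 -0.5 -1.2 -0.4 -1.1 -0.8 -2.1 -0.2 -0.1 -2.5 -1.1 -0.9 -0.6 -0.5
  0.4 -1.4]
studs [[610.73068391 177.20600152  50.        ]
 [620.19131996 132.18937831  50.        ]
 [629.651956    87.17275509  50.        ]
 [639.11259205  42.15613188  50.        ]]
```

Request:
{"method": "apply_moves", "body": {"increments": [{"tx":0.309,"ty":-0.4,"tz":0,"rz":-11.356,"claw":0},{"tx":0.309,"ty":-0.4,"tz":0,"rz":-11.356,"claw":0},{"tx":0.309,"ty":-0.4,"tz":0,"rz":-11.356,"claw":0},{"tx":0.309,"ty":-0.4,"tz":0,"rz":-11.356,"claw":0},{"tx":0.309,"ty":-0.4,"tz":0,"rz":-11.356,"claw":0},{"tx":0.309,"ty":-0.4,"tz":0,"rz":-11.356,"claw":0},{"tx":0.309,"ty":-0.4,"tz":0,"rz":-11.356,"claw":0},{"tx":0.309,"ty":-0.4,"tz":0,"rz":-11.356,"claw":0},{"tx":0.309,"ty":-0.4,"tz":0,"rz":-11.356,"claw":0},{"tx":0.309,"ty":-0.4,"tz":0,"rz":-11.356,"claw":0},{"tx":0.309,"ty":-0.4,"tz":0,"rz":-11.356,"claw":0},{"tx":0.309,"ty":-0.4,"tz":0,"rz":-11.356,"claw":0}]}}

```text
$.increments[0]: bad value
```

Request:
{"method": "apply_moves", "body": {"increments": [{"claw":0},{"claw":0},{"claw":0},{"claw":0}]}}

```text
$.increments[0]: bad value
```

```bash
python3 - <<'E'
from cell import *
import cv2,pickle
s=read_state();print({k:s[k] for k in('clock','eef_pos','tool_rot','force','width','qpos')})
c=calibration('wrist');im=get_image('wrist');pickle.dump((c,s),open('w1.pkl','wb'));print(c['origin'],c['attitude'])
im=cv2.cvtColor(im,4);cv2.imwrite('pics/w1.png',im);cv2.imwrite('pics/w1b.png',cv2.resize(im,(800,600),interpolation=cv2.INTER_CUBIC))
E
```

```text
{'clock': 0.1, 'eef_pos': array([236.49009563, 604.81792976, 204.48376411]), 'tool_rot': array([-3.13991950e+00,  3.91297467e-05,  2.76880980e+00]), 'force': array([ 0.24999759, -0.30155298,  0.85805185]), 'width': 85.22724107643018, 'qpos': array([-1.26384007,  0.6292511 ,  0.03846221,  1.5182657 , -0.02698515,
        0.9962679 , -0.02002065])}
[174.68038141 629.84160324 372.78793996] [-2.65904773e-01  1.10751512e-03  1.19819429e+00]
```

View pics/w1b.png

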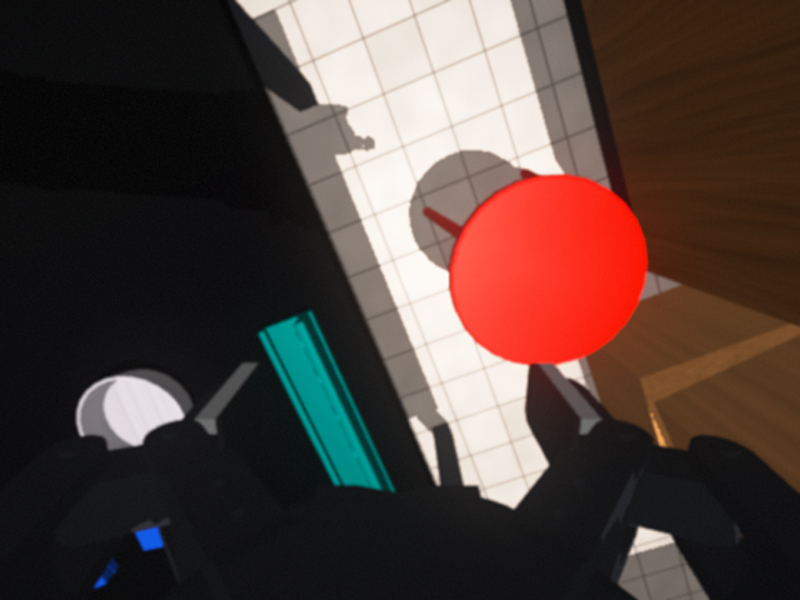

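The first move was refused, probably because every field is required. The wrist view shows the gripper at the bottom of the image, so I'll look from the counter's right end instead.

Request:
{"method": "apply_moves", "body": {"increments": [{"tx":0.372,"ty":-0.601,"tz":0.0,"rx":0,"ry":0,"rz":-11.356,"claw":0.0},{"tx":0.372,"ty":-0.601,"tz":0.0,"rx":0,"ry":0,"rz":-11.356,"claw":0.0},{"tx":0.372,"ty":-0.601,"tz":0.0,"rx":0,"ry":0,"rz":-11.356,"claw":0.0},{"tx":0.372,"ty":-0.601,"tz":0.0,"rx":0,"ry":0,"rz":-11.356,"claw":0.0},{"tx":0.372,"ty":-0.601,"tz":0.0,"rx":0,"ry":0,"rz":-11.356,"claw":0.0},{"tx":0.372,"ty":-0.601,"tz":0.0,"rx":0,"ry":0,"rz":-11.356,"claw":0.0},{"tx":0.372,"ty":-0.601,"tz":0.0,"rx":0,"ry":0,"rz":-11.356,"claw":0.0},{"tx":0.372,"ty":-0.601,"tz":0.0,"rx":0,"ry":0,"rz":-11.356,"claw":0.0},{"tx":0.372,"ty":-0.601,"tz":0.0,"rx":0,"ry":0,"rz":-11.356,"claw":0.0},{"tx":0.372,"ty":-0.601,"tz":0.0,"rx":0,"ry":0,"rz":-11.356,"claw":0.0},{"tx":0.372,"ty":-0.601,"tz":0.0,"rx":0,"ry":0,"rz":-11.356,"claw":0.0},{"tx":0.372,"ty":-0.601,"tz":0.0,"rx":0,"ry":0,"rz":-11.356,"claw":0.0}]}}

```text
clock: 1.35
eef_pos: [553.1, 93.5, 205.2]
tool_rot: [-3.141, -0.0, 1.778]
force: [1.2, 0.2, -0.5]
width: -0.1
```

Request:
{"method": "apply_moves", "body": {"increments": [{"tx":0.056,"ty":-0.091,"tz":0.0,"rx":0,"ry":0,"rz":0,"claw":0.0},{"tx":0.056,"ty":-0.091,"tz":0.0,"rx":0,"ry":0,"rz":0,"claw":0.0},{"tx":0.056,"ty":-0.091,"tz":0.0,"rx":0,"ry":0,"rz":0,"claw":0.0},{"tx":0.056,"ty":-0.091,"tz":0.0,"rx":0,"ry":0,"rz":0,"claw":0.0},{"tx":0.056,"ty":-0.091,"tz":0.0,"rx":0,"ry":0,"rz":0,"claw":0.0}]}}

```text
clock: 1.85
eef_pos: [607.7, 5.9, 204.8]
tool_rot: [-3.14, -0.002, 1.779]
force: [-0.4, 1.6, -0.7]
width: -0.2
```

```bash
python3 - <<'E'
from cell import *
import cv2,pickle
s=read_state();print({k:s[k] for k in('clock','eef_pos','tool_rot','force','width','qpos')})
c=calibration('wrist');im=get_image('wrist');pickle.dump((c,s),open('w2.pkl','wb'));print(c['origin'],c['attitude'])
im=cv2.cvtColor(im,4);cv2.imwrite('pics/w2.png',im);cv2.imwrite('pics/w2b.png',cv2.resize(im,(800,600),interpolation=cv2.INTER_CUBIC))
E
```

```text
{'clock': 1.85, 'eef_pos': array([607.66520961,   5.88749873, 204.8225944 ]), 'tool_rot': array([-3.14036342e+00, -1.72610719e-03,  1.77907685e+00]), 'force': array([-0.39202102,  1.57941085, -0.7229513 ]), 'width': -0.19813131906484543, 'qpos': array([-0.25192736,  0.58586457,  0.3182461 ,  1.64636784, -0.21675242,
        0.945734  ,  0.35268882])}
[594.16585844  71.20726641 373.23606945] [-0.26370322  0.00097234  0.20843872]
```

View pics/w2b.png

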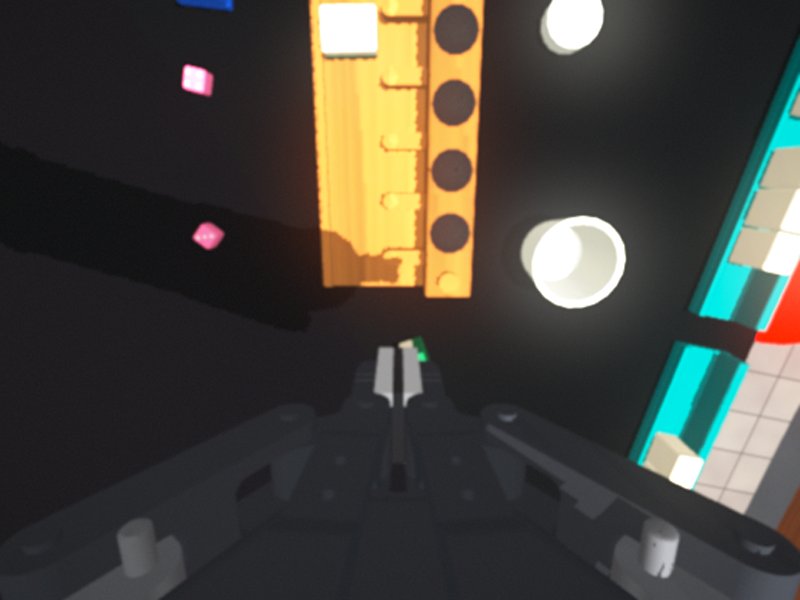

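Wrist view, in 800-px coordinates: studs at (456,29), (454,103), (452,171) and (450,233); rail end corners at (471,298) and (425,297); marker top at (320–378, 3–56). Next I'll refit with this near view.

```bash
cat > fit2.py <<'E'
from h import *
import pickle
c,s=pickle.load(open('w2.pkl','rb'))
k=.7
Pc=np.array([[58,69,47],[58,23,47],[58,-23,47],[58,-69,47],[76,-120,45],[40,-120,45],[-46,-120,8]])
a=np.array([(456,29),(454,103),(452,171),(450,233),(471,298),(425,297),(322,287)])*k-.15
f=lambda p:(proj(c,C2W(p,Pc))-a).ravel()
r=least_squares(f,np.load('pose.npy'),x_scale=[100,100,1]);p=r.x;print(p);print(np.round(r.fun.reshape(-1,2),1).tolist())
T=np.array([[-20,-15,26],[20,-15,26],[20,15,26],[-20,15,26]])
ta=np.array([(320,56),(378,56),(378,3),(320,3)])*k-.15
for q in(p,np.load('pose.npy')):
    g=lambda m:(proj(c,C2W(q,C2W(m,T)))-ta).ravel()
    m=least_squares(g,[-15,69,0],x_scale=[10,10,1]);print('marker',m.x,np.round(m.fun,1))
E
python3 fit2.py
```

```text
[5.69334269e+02 9.79723684e+01 2.07341728e-01]
[[0.2, -0.2], [-0.1, -0.3], [-0.2, -0.2], [-0.3, 0.5], [-0.8, -0.1], [-0.3, 0.5], [1.7, -0.2]]
marker [-1.67190682e+01  7.47510743e+01 -8.13617982e-03] [ 1.4 -2.3 -0.8 -1.9 -0.9  2.2  0.3  1.8]
marker [-1.55409494e+01  7.47218097e+01 -7.93864984e-03] [ 1.4 -2.3 -0.8 -1.9 -0.9  2.2  0.3  1.8]
```

Request:
{"method": "apply_moves", "body": {"increments": [{"tx":0.001,"ty":0.182,"tz":-0.085,"rx":0,"ry":0,"rz":0,"claw":0.0},{"tx":0.001,"ty":0.182,"tz":-0.085,"rx":0,"ry":0,"rz":0,"claw":0.0},{"tx":0.001,"ty":0.182,"tz":-0.085,"rx":0,"ry":0,"rz":0,"claw":0.0},{"tx":0.001,"ty":0.182,"tz":-0.085,"rx":0,"ry":0,"rz":0,"claw":0.0},{"tx":0.001,"ty":0.182,"tz":-0.085,"rx":0,"ry":0,"rz":0,"claw":0.0},{"tx":0.001,"ty":0.182,"tz":-0.085,"rx":0,"ry":0,"rz":0,"claw":0.0},{"tx":0.001,"ty":0.182,"tz":-0.085,"rx":0,"ry":0,"rz":0,"claw":0.0},{"tx":0.001,"ty":0.182,"tz":-0.085,"rx":0,"ry":0,"rz":0,"claw":0.0},{"tx":0.001,"ty":0.182,"tz":-0.085,"rx":0,"ry":0,"rz":0,"claw":0.0},{"tx":0.001,"ty":0.182,"tz":-0.085,"rx":0,"ry":0,"rz":0,"claw":0.0}]}}

```text
clock: 2.9
eef_pos: [609.9, 185.3, 120.9]
tool_rot: [3.141, -0.0, 1.776]
force: [-0.2, 0.9, 0.9]
width: -0.1
```

```bash
cat > st.py <<'E'
from cell import read_state
import numpy as np
s=read_state();e=s['eef_pos'];p=(569,97.9,.2073)
c,n=np.cos(p[2]),np.sin(p[2]);d=e[:2]-p[:2]
print(s['clock'],e.round(1),'counter',(c*d[0]+n*d[1]).round(1),(-n*d[0]+c*d[1]).round(1),s['tool_rot'].round(4),s['force'].round(1))
E
python3 st.py
```

```text
2.9 [609.9 185.3 120.9] counter 58.0 77.1 [ 3.1409 -0.      1.7763] [-0.2  0.9  0.9]
```

Request:
{"method": "apply_moves", "body": {"increments": [{"tx":0,"ty":0,"tz":-0.03,"rx":0,"ry":0,"rz":0,"claw":0.0},{"tx":0,"ty":0,"tz":-0.055,"rx":0,"ry":0,"rz":0,"claw":0.0},{"tx":0,"ty":0,"tz":-0.064,"rx":0,"ry":0,"rz":0,"claw":0.0},{"tx":0,"ty":0,"tz":-0.064,"rx":0,"ry":0,"rz":0,"claw":0.0},{"tx":0,"ty":0,"tz":-0.064,"rx":0,"ry":0,"rz":0,"claw":0.0},{"tx":0,"ty":0,"tz":-0.064,"rx":0,"ry":0,"rz":0,"claw":0.0}]}}

```text
clock: 3.5
eef_pos: [610.7, 186.3, 57.7]
tool_rot: [3.139, -0.0, 1.778]
force: [-0.3, -0.8, 0.3]
width: 0.1
```

```bash
python3 st.py
```

```text
3.5 [610.7 186.3  57.7] counter 59.0 77.9 [ 3.1391e+00 -2.0000e-04  1.7776e+00] [-0.3 -0.8  0.3]
```

Request:
{"method": "apply_moves", "body": {"increments": [{"tx":0,"ty":0,"tz":-0.004,"rx":0,"ry":0,"rz":0,"claw":0.0},{"tx":0,"ty":0,"tz":-0.007,"rx":0,"ry":0,"rz":0,"claw":0.0},{"tx":0,"ty":0,"tz":-0.0095,"rx":0,"ry":0,"rz":0,"claw":0.0},{"tx":0,"ty":0,"tz":-0.0095,"rx":0,"ry":0,"rz":0,"claw":0.0},{"tx":0,"ty":0,"tz":-0.0095,"rx":0,"ry":0,"rz":0,"claw":0.0}]}}

```text
clock: 4.0
eef_pos: [609.4, 186.2, 46.7]
tool_rot: [-3.141, -0.0, 1.778]
force: [0.6, 0.6, -0.4]
width: 0.0
```

```bash
python3 st.py; python3 - <<'E'
from cell import *
import cv2
im=cv2.cvtColor(get_image('wrist'),4)
t=cv2.cvtColor(get_image('top'),4)[145:230,195:315];t=cv2.resize(t,(560,397),interpolation=cv2.INTER_CUBIC)
cv2.imwrite('pics/w3.png',im);cv2.imwrite('pics/t3.png',t)
E
python3 st.py
```

```text
4.0 [609.4 186.2  46.7] counter 57.7 78.1 [-3.1414 -0.      1.7778] [ 0.6  0.6 -0.4]
4.1 [609.6 186.2  46.8] counter 57.9 78.0 [3.1415 0.     1.7778] [0.2 0.4 0.2]
```

View pics/w3.png

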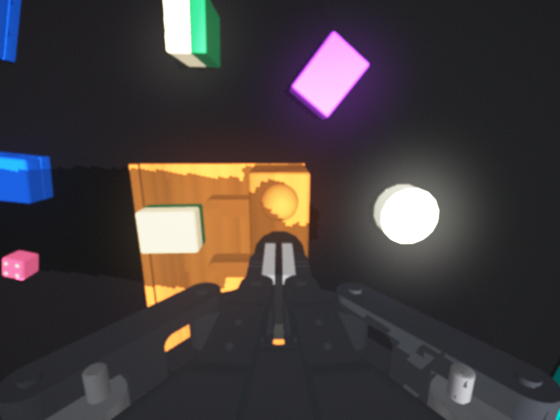

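The tip is over the near edge of stud a, lined up with the post ball at (280,200). I'll draw to stud a's crown and check the force.

Request:
{"method": "apply_moves", "body": {"increments": [{"tx":0.0009,"ty":-0.0044,"tz":0,"rx":0,"ry":0,"rz":0,"claw":0.0},{"tx":0.0019,"ty":-0.0088,"tz":0,"rx":0,"ry":0,"rz":0,"claw":0.0},{"tx":0.0019,"ty":-0.0088,"tz":0,"rx":0,"ry":0,"rz":0,"claw":0.0}]}}

```text
clock: 4.4
eef_pos: [611.9, 175.8, 46.9]
tool_rot: [3.141, 0.001, 1.776]
force: [0.4, -0.3, 0.2]
width: -0.0
```

```bash
python3 - <<'E'
from cell import *
import numpy as np
F=[];Z=[]
for i in range(8):
    get_image('top');s=read_state();F.append(s['force']);Z.append(s['eef_pos'])
print(np.mean(F,0).round(2),np.std(F,0).round(2),np.mean(Z,0).round(2),s['clock'])
E
python3 st.py
```

```text
[-0.06  0.21 -0.08] [0.43 0.2  0.49] [611.43 177.34  46.84] 4.8
4.8 [611.4 177.6  46.8] counter 57.9 69.3 [-3.1416e+00 -2.0000e-04  1.7780e+00] [-0.6  0.3 -0.4]
```

Request:
{"method": "apply_moves", "body": {"increments": [{"tx":0,"ty":0,"tz":-0.001,"rx":0,"ry":0,"rz":0,"claw":0.0},{"tx":0,"ty":0,"tz":-0.001,"rx":0,"ry":0,"rz":0,"claw":0.0}]}}

```text
clock: 5.0
eef_pos: [611.3, 177.5, 45.7]
tool_rot: [-3.141, -0.0, 1.778]
force: [0.3, -0.3, -0.2]
width: 0.1
```

```bash
cat > av.py <<'E'
from cell import *
import numpy as np,cv2
F=[];Z=[];T=[]
for i in range(8):
    im=get_image('wrist');s=read_state();F.append(s['force']);Z.append(s['eef_pos']);T.append(s['torque'])
cv2.imwrite('pics/last_wrist.png',cv2.cvtColor(im,4))
print(np.mean(F,0).round(2),np.std(F,0).round(2),np.mean(Z,0).round(2),np.mean(T,0).round(3),s['clock'])
E
python3 av.py
```

```text
[-0.18 -0.21 -0.22] [0.5  0.72 0.5 ] [611.39 177.4   45.79] [ 0.02  -0.018  0.013] 5.4
```

No contact force yet. I'll look at the height from the scene camera.

```bash
python3 - <<'E'
from cell import *
import cv2
im=cv2.cvtColor(get_image('scene'),4);cv2.imwrite('pics/s4.png',im)
b=cv2.resize(im[190:310,210:350],None,fx=5,fy=5,interpolation=cv2.INTER_CUBIC);cv2.imwrite('pics/s4c.png',b)
E
```

```text
(no output)
```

View pics/s4c.png

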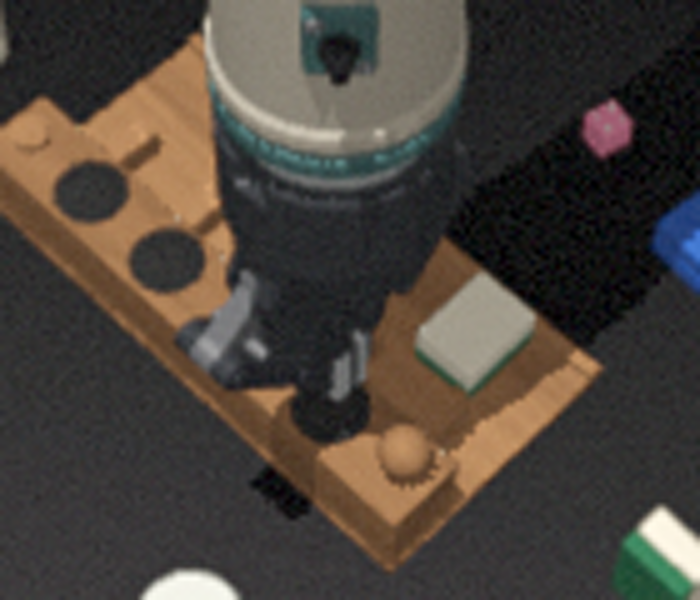

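```bash
python3 - <<'E'
from h import *
from cell import *
c,s=calibration('wrist'),read_state();e=s['eef_pos']
u=np.array([-.2058,.9786,0])
for nm,c in(('wrist',c),('scene',calibration('scene'))):
  for dz in(0,4,8,12,16): print(nm,dz,[proj(c,e+u*d+[0,0,dz])[0].round(1).tolist() for d in(0,11)], end=' ')
  print()
print('crop: (px-[210,190])*5')
im=cv2.imread('pics/last_wrist.png')[200:320,210:350];cv2.imwrite('pics/w4c.png',cv2.resize(im,None,fx=5,fy=5,interpolation=cv2.INTER_CUBIC))
E
```

```text
wrist 0 [[278.0, 242.2], [278.0, 224.8]] wrist 4 [[278.0, 244.7], [278.0, 227.0]] wrist 8 [[278.0, 247.3], [278.0, 229.3]] wrist 12 [[278.0, 250.1], [278.0, 231.7]] wrist 16 [[278.0, 253.0], [278.0, 234.2]] 
scene 0 [[275.4, 270.8], [279.5, 274.5]] scene 4 [[275.4, 269.9], [279.5, 273.6]] scene 8 [[275.4, 268.9], [279.5, 272.6]] scene 12 [[275.4, 267.9], [279.6, 271.6]] scene 16 [[275.4, 266.9], [279.6, 270.7]] 
crop: (px-[210,190])*5
```

View pics/w4c.png

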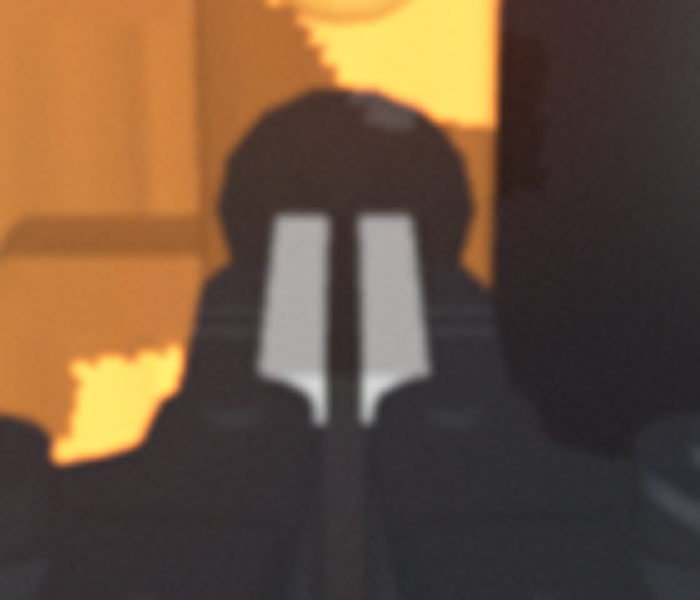

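The image is ambiguous about tip height, so I'll probe gently. The stud's stop would give a clear force.

Request:
{"method": "apply_moves", "body": {"increments": [{"tx":0,"ty":0,"tz":-0.001,"rx":0,"ry":0,"rz":0,"claw":0.0},{"tx":0,"ty":0,"tz":-0.001,"rx":0,"ry":0,"rz":0,"claw":0.0}]}}

```text
clock: 5.65
eef_pos: [611.3, 177.4, 44.7]
tool_rot: [-3.141, -0.0, 1.778]
force: [-0.6, -0.1, -0.0]
width: -0.3
```

```bash
python3 av.py
```

```text
[-0.19 -0.16  0.16] [0.37 0.72 0.36] [611.39 177.39  44.79] [ 0.005  0.007 -0.002] 6.05
```

Request:
{"method": "apply_moves", "body": {"increments": [{"tx":0,"ty":0,"tz":-0.001,"rx":0,"ry":0,"rz":0,"claw":0.0},{"tx":0,"ty":0,"tz":-0.002,"rx":0,"ry":0,"rz":0,"claw":0.0},{"tx":0,"ty":0,"tz":-0.002,"rx":0,"ry":0,"rz":0,"claw":0.0}]}}

```text
clock: 6.35
eef_pos: [611.2, 177.4, 42.6]
tool_rot: [-3.141, -0.0, 1.778]
force: [-0.5, 0.6, 0.4]
width: 0.0
```

```bash
python3 av.py
```

```text
[-0.04  0.23  0.  ] [0.49 0.53 0.55] [611.4  177.39  42.79] [-0.015  0.004  0.003] 6.75
```

Request:
{"method": "apply_moves", "body": {"increments": [{"tx":0,"ty":0,"tz":-0.001,"rx":0,"ry":0,"rz":0,"claw":0.0},{"tx":0,"ty":0,"tz":-0.002,"rx":0,"ry":0,"rz":0,"claw":0.0},{"tx":0,"ty":0,"tz":-0.002,"rx":0,"ry":0,"rz":0,"claw":0.0}]}}

```text
clock: 7.05
eef_pos: [611.2, 177.4, 40.6]
tool_rot: [-3.141, -0.0, 1.778]
force: [-0.6, -0.1, 0.1]
width: -0.0
```

```bash
sed -i 's/range(8)/range(4)/' av.py; python3 av.py
```

```text
[-0.03  0.32 -0.14] [0.38 0.45 0.38] [611.36 177.37  40.75] [ 0.008 -0.003 -0.018] 7.25
```

Request:
{"method": "apply_moves", "body": {"increments": [{"tx":0,"ty":0,"tz":-0.001,"rx":0,"ry":0,"rz":0,"claw":0.0},{"tx":0,"ty":0,"tz":-0.002,"rx":0,"ry":0,"rz":0,"claw":0.0},{"tx":0,"ty":0,"tz":-0.0025,"rx":0,"ry":0,"rz":0,"claw":0.0},{"tx":0,"ty":0,"tz":-0.0025,"rx":0,"ry":0,"rz":0,"claw":0.0}]}}

```text
clock: 7.65
eef_pos: [611.3, 177.4, 38.2]
tool_rot: [-3.141, -0.0, 1.778]
force: [-0.6, 0.2, -0.3]
width: -0.1
```

```bash
python3 av.py; python3 - <<'E'
from cell import *
import cv2,numpy as np
im=cv2.cvtColor(get_image('scene'),4)
b=cv2.resize(im[230:300,240:320],None,fx=7,fy=7,interpolation=cv2.INTER_CUBIC)
w=cv2.resize(cv2.imread('pics/last_wrist.png')[200:280,240:320],(490,490),interpolation=cv2.INTER_CUBIC)[:, 120:350]
cv2.imwrite('pics/m5.png',np.hstack([b[:490],w]))
E
```

```text
[ 0.07 -0.06  0.23] [0.29 0.19 0.54] [611.38 177.39  38.28] [-0.002 -0.011 -0.025] 7.85
```

View pics/m5.png

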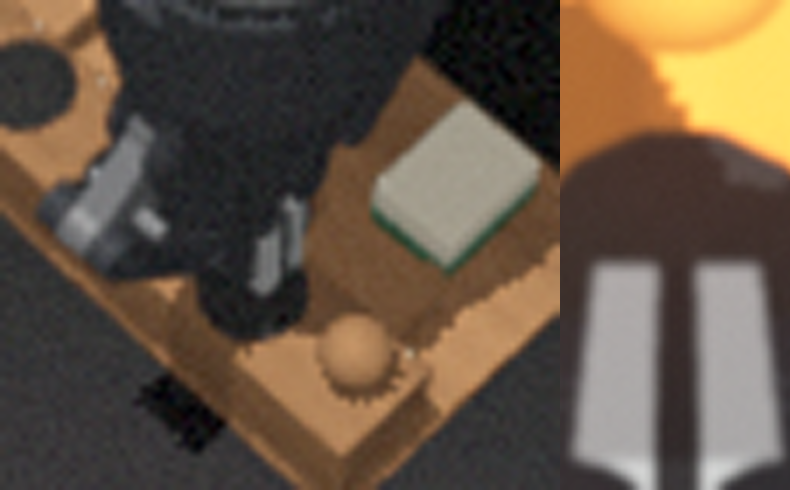

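Silver finger ends: scene crop (262,293) and (300,265), which project to well above the reported TCP. The real tip is therefore higher than reported, so I keep probing in small steps.

Request:
{"method": "apply_moves", "body": {"increments": [{"tx":0,"ty":0,"tz":-0.001,"rx":0,"ry":0,"rz":0,"claw":0.0},{"tx":0,"ty":0,"tz":-0.002,"rx":0,"ry":0,"rz":0,"claw":0.0},{"tx":0,"ty":0,"tz":-0.0025,"rx":0,"ry":0,"rz":0,"claw":0.0},{"tx":0,"ty":0,"tz":-0.0025,"rx":0,"ry":0,"rz":0,"claw":0.0}]}}

```text
clock: 8.3
eef_pos: [611.3, 177.4, 35.7]
tool_rot: [-3.141, -0.0, 1.778]
force: [-0.1, 0.2, 0.3]
width: -0.2
```

```bash
python3 av.py
```

```text
[ 0.02  0.13 -0.24] [0.34 0.88 0.21] [611.39 177.41  35.78] [ 0.002 -0.011  0.002] 8.5
```

Request:
{"method": "apply_moves", "body": {"increments": [{"tx":0,"ty":0,"tz":-0.001,"rx":0,"ry":0,"rz":0,"claw":0.0},{"tx":0,"ty":0,"tz":-0.002,"rx":0,"ry":0,"rz":0,"claw":0.0},{"tx":0,"ty":0,"tz":-0.003,"rx":0,"ry":0,"rz":0,"claw":0.0},{"tx":0,"ty":0,"tz":-0.003,"rx":0,"ry":0,"rz":0,"claw":0.0}]}}

```text
clock: 8.9
eef_pos: [611.2, 177.3, 32.6]
tool_rot: [-3.141, -0.0, 1.778]
force: [-0.4, -0.1, 0.2]
width: -0.0
```

```bash
python3 av.py
```

```text
[ 0.32 -0.26 -0.44] [0.51 0.42 0.62] [611.37 177.39  32.75] [-0.012 -0.018  0.005] 9.1
```

Request:
{"method": "apply_moves", "body": {"increments": [{"tx":0,"ty":0,"tz":-0.001,"rx":0,"ry":0,"rz":0,"claw":0.0},{"tx":0,"ty":0,"tz":-0.002,"rx":0,"ry":0,"rz":0,"claw":0.0},{"tx":0,"ty":0,"tz":-0.003,"rx":0,"ry":0,"rz":0,"claw":0.0},{"tx":0,"ty":0,"tz":-0.003,"rx":0,"ry":0,"rz":0,"claw":0.0}]}}

```text
clock: 9.5
eef_pos: [611.3, 177.3, 29.6]
tool_rot: [-3.141, -0.0, 1.778]
force: [-0.1, 0.2, 0.5]
width: 0.2
```

```bash
python3 av.py
```

```text
[0.06 0.09 0.24] [0.39 0.45 0.16] [611.38 177.39  29.76] [-0.001 -0.001  0.012] 9.7
```

Request:
{"method": "apply_moves", "body": {"increments": [{"tx":0,"ty":0,"tz":-0.001,"rx":0,"ry":0,"rz":0,"claw":0.0},{"tx":0,"ty":0,"tz":-0.002,"rx":0,"ry":0,"rz":0,"claw":0.0},{"tx":0,"ty":0,"tz":-0.003,"rx":0,"ry":0,"rz":0,"claw":0.0},{"tx":0,"ty":0,"tz":-0.003,"rx":0,"ry":0,"rz":0,"claw":0.0}]}}

```text
clock: 10.1
eef_pos: [611.2, 177.4, 26.6]
tool_rot: [-3.141, -0.0, 1.778]
force: [0.1, 0.1, -0.2]
width: 0.0
```

```bash
python3 av.py; python3 - <<'E'
import cv2,numpy as np
a=cv2.imread('pics/w3.png',0).astype(int);b=cv2.imread('pics/last_wrist.png',0).astype(int)
for r in range(215,262,3): print(r,a[r,255:303:4],b[r,255:303:4])
E
```

```text
[0.35 0.49 0.13] [0.03 0.2  0.46] [611.38 177.39  26.77] [-0.001  0.006  0.009] 10.3
215 [119 123 123 117 127 137 207 213 207 191 220 222] [120 123 122 122 122 150 166 207 218 220 220 220]
218 [118 124 123 123 117 124 151 183 195 218 220 222] [120 123 123 121 123 129 135 215 221 219 219 221]
221 [118 123 124 123 122 124 125 185 222 220 218 211] [120 121 122 121 123 131 135 163 221 220 220 220]
224 [118 123 123 125 122 129 136 136 219 211 153 190] [121 122 122 120 121 130 133 142 203 220 220 221]
227 [118 123 124 123 120 130 137 136 136 146 130 130] [119 121 122 120 109 106 111 110 155 217 219 220]
230 [118 123 123 124 118 114 119 119 129 129 130 131] [119 121 118  83  54  55  56  55  62 153 213 220]
233 [117 121 121 107  61  55  56  54  63 110 128 131] [119 109  61  54  54  56  55  55  55  65 108 212]
236 [117 121  83  56  54  53  54  53  54  54  86 132] [119  64  52  53  54  55  54  56  56  53  75  79]
239 [116 104  52  53  53  54  55  53  53  54  53 114] [93 54 54 52 55 53 55 54 55 54 55 50]
242 [114  61  56  88  87  67  53  86  89  77  51  61] [54 52 56 87 86 69 51 86 85 76 52 51]
245 [ 98  52  62 172 173 124  50 166 172 150  52  50] [ 52  52  61 169 168 122  50 165 170 147  50  51]
248 [ 80  53  67 172 172 118  47 162 172 164  50  52] [ 50  51  66 170 169 117  48 160 170 163  48  49]
251 [ 65  52  80 172 171 107  47 162 171 165  52  48] [ 50  50  77 169 169 104  49 160 170 164  50  50]
254 [ 53  54  93 172 173 106  48 163 172 168  54  52] [ 52  51  90 168 169 106  46 160 168 166  53  53]
257 [ 55  51 115 172 171  98  47 160 172 171  55  52] [ 53  52 112 169 169  95  47 158 168 167  55  51]
260 [ 55  55 123 172 171  96  48 157 171 171  65  52] [ 53  53 121 168 168  94  46 155 170 169  63  50]
```

Request:
{"method": "apply_moves", "body": {"increments": [{"tx":0,"ty":0,"tz":-0.001,"rx":0,"ry":0,"rz":0,"claw":0.0},{"tx":0,"ty":0,"tz":-0.002,"rx":0,"ry":0,"rz":0,"claw":0.0},{"tx":0,"ty":0,"tz":-0.002,"rx":0,"ry":0,"rz":0,"claw":0.0}]}}

```text
clock: 10.6
eef_pos: [611.3, 177.4, 24.6]
tool_rot: [-3.141, -0.0, 1.778]
force: [0.7, -0.4, 0.4]
width: -0.2
```

```bash
python3 av.py; python3 - <<'E'
from h import *
from cell import *
c=calibration('wrist');p=(569,97.9,.2073);print(c['origin'])
th=np.linspace(0,2*np.pi,9)
for z in(45,50):print(z,proj(c,C2W(p,np.c_[58+16*np.cos(th),69+16*np.sin(th),0*th+z]))[[0,2,4]].round(1).tolist())
print('ball',proj(c,C2W(p,[[58,107,63]])),'railcorner',proj(c,C2W(p,[[76,120,45],[40,120,45]])))
im=cv2.imread('pics/last_wrist.png')[90:290,140:360];cv2.imwrite('pics/w6.png',cv2.resize(im,None,fx=3,fy=3,interpolation=cv2.INTER_CUBIC))
E
```

```text
[ 0.13 -0.04 -0.12] [0.39 0.25 0.47] [611.37 177.41  24.76] [-0.012  0.003 -0.027] 10.8
[597.73053387 242.98549563 193.12619231]
45 [[308.0, 256.3], [278.2, 228.1], [248.4, 256.3]]
50 [[308.9, 260.3], [278.2, 231.3], [247.5, 260.3]]
ball [[278.21138382 194.55225994]] railcorner [[314.74357271 160.78416012]
 [241.65313461 160.79641898]]
```

View pics/w6.png

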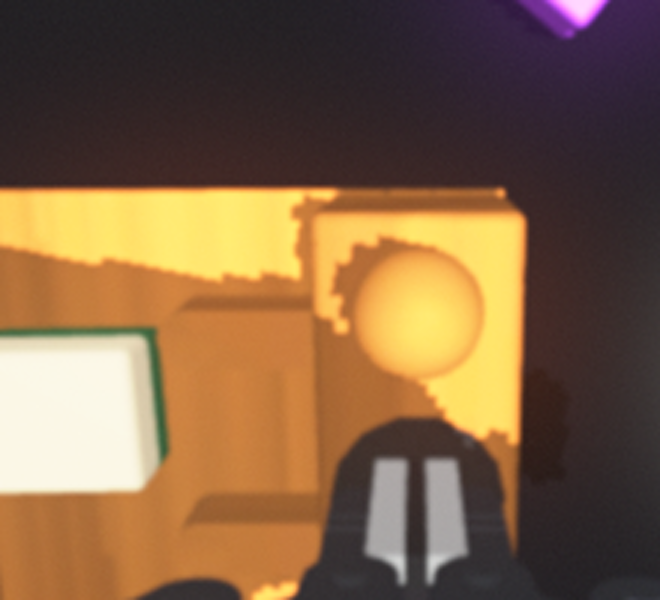

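Rail corners (525,210) and (313,210) match the predicted projection, so the hand height is right and the fingers end above the nominal TCP. I continue probing.

Request:
{"method": "apply_moves", "body": {"increments": [{"tx":0,"ty":0,"tz":-0.001,"rx":0,"ry":0,"rz":0,"claw":0.0},{"tx":0,"ty":0,"tz":-0.002,"rx":0,"ry":0,"rz":0,"claw":0.0},{"tx":0,"ty":0,"tz":-0.002,"rx":0,"ry":0,"rz":0,"claw":0.0}]}}

```text
clock: 11.1
eef_pos: [611.5, 177.4, 22.7]
tool_rot: [3.141, -0.0, 1.778]
force: [0.4, 0.7, 0.0]
width: -0.1
```

```bash
python3 av.py
```

```text
[-0.08  0.28  0.73] [0.58 0.19 0.24] [611.5  177.41  22.84] [-0.001 -0.036  0.002] 11.3
```

Request:
{"method": "apply_moves", "body": {"increments": [{"tx":0,"ty":0,"tz":-0.001,"rx":0,"ry":0,"rz":0,"claw":0.0},{"tx":0,"ty":0,"tz":-0.001,"rx":0,"ry":0,"rz":0,"claw":0.0}]}}

```text
clock: 11.5
eef_pos: [611.5, 177.4, 21.8]
tool_rot: [3.141, -0.0, 1.778]
force: [0.9, 0.6, 0.3]
width: 0.5
```

```bash
sed -i 's/range(4)/range(6)/' av.py; python3 av.py
```

```text
[-0.01 -0.23  0.65] [0.54 0.46 0.62] [611.5  177.42  21.86] [ 0.007 -0.033 -0.001] 11.8
```

Request:
{"method": "apply_moves", "body": {"increments": [{"tx":0,"ty":0,"tz":-0.0013,"rx":0,"ry":0,"rz":0,"claw":0.0},{"tx":0,"ty":0,"tz":-0.0013,"rx":0,"ry":0,"rz":0,"claw":0.0}]}}

```text
clock: 12.0
eef_pos: [611.5, 177.4, 20.5]
tool_rot: [3.141, -0.0, 1.778]
force: [-1.0, 0.2, 2.5]
width: 0.1
```

```bash
sed -i 's/range(6)/range(10)/' av.py; python3 av.py
```

```text
[ 0.26 -0.03  1.81] [0.49 0.38 0.43] [611.5  177.41  20.56] [ 0.02  -0.073 -0.002] 12.5
```

Contact found: stud a is pressed about 3 mm (1.8 N) with reported z 20.6, so the real fingertip is about 26 mm above the nominal TCP. Now I draw along to stud b.

Request:
{"method": "apply_moves", "body": {"increments": [{"tx":0.001,"ty":-0.005,"tz":0,"rx":0,"ry":0,"rz":0,"claw":0.0},{"tx":0.0021,"ty":-0.01,"tz":0,"rx":0,"ry":0,"rz":0,"claw":0.0},{"tx":0.0032,"ty":-0.015,"tz":0,"rx":0,"ry":0,"rz":0,"claw":0.0},{"tx":0.0042,"ty":-0.02,"tz":0,"rx":0,"ry":0,"rz":0,"claw":0.0},{"tx":0.0053,"ty":-0.025,"tz":0,"rx":0,"ry":0,"rz":0,"claw":0.0},{"tx":0.0063,"ty":-0.03,"tz":0,"rx":0,"ry":0,"rz":0,"claw":0.0},{"tx":0.0074,"ty":-0.035,"tz":0,"rx":0,"ry":0,"rz":0,"claw":0.0},{"tx":0.0084,"ty":-0.04,"tz":0,"rx":0,"ry":0,"rz":0,"claw":0.0},{"tx":0.0095,"ty":-0.045,"tz":0,"rx":0,"ry":0,"rz":0,"claw":0.0},{"tx":0.0095,"ty":-0.045,"tz":0,"rx":0,"ry":0,"rz":0,"claw":0.0}]}}

```text
clock: 13.5
eef_pos: [621.3, 130.8, 20.7]
tool_rot: [3.141, 0.001, 1.776]
force: [1.0, -0.8, 2.6]
width: 0.2
```

```bash
python3 av.py;python3 st.py
```

```text
[ 0.12 -0.84  1.8 ] [0.36 0.35 0.43] [621.06 131.97  20.56] [-0.238 -0.042  0.018] 14.0
14.0 [621.  132.4  20.5] counter 57.9 23.0 [3.1415e+00 1.0000e-04 1.7779e+00] [ 0.1 -1.3  1.9]
```

Stud b is pressed (1.8 N). On to stud c.

Request:
{"method": "apply_moves", "body": {"increments": [{"tx":0.001,"ty":-0.005,"tz":0,"rx":0,"ry":0,"rz":0,"claw":0.0},{"tx":0.0021,"ty":-0.01,"tz":0,"rx":0,"ry":0,"rz":0,"claw":0.0},{"tx":0.0032,"ty":-0.015,"tz":0,"rx":0,"ry":0,"rz":0,"claw":0.0},{"tx":0.0042,"ty":-0.02,"tz":0,"rx":0,"ry":0,"rz":0,"claw":0.0},{"tx":0.0053,"ty":-0.025,"tz":0,"rx":0,"ry":0,"rz":0,"claw":0.0},{"tx":0.0063,"ty":-0.03,"tz":0,"rx":0,"ry":0,"rz":0,"claw":0.0},{"tx":0.0074,"ty":-0.035,"tz":0,"rx":0,"ry":0,"rz":0,"claw":0.0},{"tx":0.0084,"ty":-0.04,"tz":0,"rx":0,"ry":0,"rz":0,"claw":0.0},{"tx":0.0093,"ty":-0.044,"tz":0,"rx":0,"ry":0,"rz":0,"claw":0.0},{"tx":0.0093,"ty":-0.044,"tz":0,"rx":0,"ry":0,"rz":0,"claw":0.0}]}}

```text
clock: 15.0
eef_pos: [630.6, 87.1, 20.7]
tool_rot: [3.141, 0.001, 1.777]
force: [-0.4, -0.4, 1.5]
width: 0.1
```

```bash
python3 av.py;python3 st.py
```

```text
[ 0.52 -1.09  1.78] [0.6  0.56 0.61] [630.35  88.01  20.57] [-0.239 -0.039  0.016] 15.5
15.5 [630.3  88.4  20.5] counter 58.0 -21.9 [3.1415e+00 2.0000e-04 1.7779e+00] [ 1.5 -1.   2.1]
```

Stud c is pressed (1.8 N) and the finger stays well short of d. I lift straight up and travel to the channel's left end.

Request:
{"method": "apply_moves", "body": {"increments": [{"tx":0,"ty":0,"tz":0.03,"rx":0,"ry":0,"rz":0,"claw":0.0},{"tx":0,"ty":0,"tz":0.07,"rx":0,"ry":0,"rz":0,"claw":0.0},{"tx":0,"ty":0,"tz":0.08,"rx":0,"ry":0,"rz":0,"claw":0.0},{"tx":-0.026,"ty":0.03,"tz":0.08,"rx":0,"ry":0,"rz":0,"claw":0.0},{"tx":-0.052,"ty":0.06,"tz":0.08,"rx":0,"ry":0,"rz":0,"claw":0.0},{"tx":-0.078,"ty":0.09,"tz":0.08,"rx":0,"ry":0,"rz":0,"claw":0.0},{"tx":-0.101,"ty":0.116,"tz":0.08,"rx":0,"ry":0,"rz":0,"claw":0.0},{"tx":-0.101,"ty":0.116,"tz":0.05,"rx":0,"ry":0,"rz":0,"claw":0.0},{"tx":-0.101,"ty":0.116,"tz":0.02,"rx":0,"ry":0,"rz":0,"claw":0.0},{"tx":-0.101,"ty":0.116,"tz":0.0,"rx":0,"ry":0,"rz":0,"claw":0.0},{"tx":-0.101,"ty":0.116,"tz":0.0,"rx":0,"ry":0,"rz":0,"claw":0.0}]}}

```text
clock: 16.6
eef_pos: [526.2, 204.1, 17.6]
tool_rot: [-3.135, 0.001, 1.778]
force: [-0.8, -1.0, 0.2]
width: -0.1
```

```bash
sed -i 's/range(10)/range(5)/' av.py; python3 av.py;python3 st.py
```

```text
[ 0.42 -0.44 -0.06] [0.46 0.37 0.34] [529.27 204.52  20.76] [-0.003 -0.002  0.007] 16.85
16.85 [530.1 204.7  21.7] counter -16.1 112.5 [ 3.1395e+00 -5.0000e-04  1.7777e+00] [ 0.9 -0.7 -0.2]
```

Request:
{"method": "apply_moves", "body": {"increments": [{"tx":0,"ty":0,"tz":-0.012,"rx":0,"ry":0,"rz":0,"claw":0.0},{"tx":0,"ty":0,"tz":-0.022,"rx":0,"ry":0,"rz":0,"claw":0.0},{"tx":0,"ty":0,"tz":-0.029,"rx":0,"ry":0,"rz":0,"claw":0.0},{"tx":0,"ty":0,"tz":-0.0336,"rx":0,"ry":0,"rz":0,"claw":0.0},{"tx":0,"ty":0,"tz":-0.0336,"rx":0,"ry":0,"rz":0,"claw":0.0},{"tx":0,"ty":0,"tz":-0.0336,"rx":0,"ry":0,"rz":0,"claw":0.0}]}}

```text
clock: 17.45
eef_pos: [529.2, 204.3, -13.2]
tool_rot: [-3.141, 0.0, 1.778]
force: [-0.9, 0.4, 0.7]
width: 0.2
```

```bash
python3 av.py;python3 st.py
```

```text
[-0.16 -0.25 -0.59] [0.42 0.61 0.65] [529.45 204.45 -12.84] [ 0.02  -0.033  0.02 ] 17.7
17.7 [529.4 204.5 -12.8] counter -16.8 112.5 [ 3.1410e+00 -1.0000e-04  1.7779e+00] [-0.6 -0.  -1.7]
```

Request:
{"method": "apply_moves", "body": {"increments": [{"tx":0.001,"ty":-0.0049,"tz":0,"rx":0,"ry":0,"rz":0,"claw":0.0},{"tx":0.0021,"ty":-0.0098,"tz":0,"rx":0,"ry":0,"rz":0,"claw":0.0},{"tx":0.0031,"ty":-0.0147,"tz":0,"rx":0,"ry":0,"rz":0,"claw":0.0},{"tx":0.0041,"ty":-0.0196,"tz":0,"rx":0,"ry":0,"rz":0,"claw":0.0},{"tx":0.0051,"ty":-0.0245,"tz":0,"rx":0,"ry":0,"rz":0,"claw":0.0},{"tx":0.0062,"ty":-0.0294,"tz":0,"rx":0,"ry":0,"rz":0,"claw":0.0},{"tx":0.0072,"ty":-0.0343,"tz":0,"rx":0,"ry":0,"rz":0,"claw":0.0},{"tx":0.0083,"ty":-0.0392,"tz":0,"rx":0,"ry":0,"rz":0,"claw":0.0},{"tx":0.0093,"ty":-0.0441,"tz":0,"rx":0,"ry":0,"rz":0,"claw":0.0},{"tx":0.0103,"ty":-0.049,"tz":0,"rx":0,"ry":0,"rz":0,"claw":0.0},{"tx":0.0103,"ty":-0.049,"tz":0,"rx":0,"ry":0,"rz":0,"claw":0.0}]}}

```text
clock: 18.8
eef_pos: [539.8, 154.1, -13.1]
tool_rot: [3.142, 0.001, 1.776]
force: [-0.5, -0.5, -0.3]
width: 0.3
```

```bash
python3 av.py;python3 st.py; cat > mk.py <<'E'
from h import *
from cell import *
# marker position from the scene camera: white top face blob inside the counter's channel
p=(569,97.9,.2073);c=calibration('scene');im=get_image('scene')
cv2.imwrite('pics/scene_last.png',cv2.cvtColor(im,4))
poly=proj(c,C2W(p,[[-44,118,26],[42,118,26],[42,-118,26],[-44,-118,26]]))
m=np.zeros(im.shape[:2],np.uint8);cv2.fillPoly(m,[poly.astype(np.int32)],1)
h=cv2.cvtColor(im,cv2.COLOR_RGB2HSV)
w=((h[...,1]<70)&(h[...,2]>105)&(m>0)).astype(np.uint8)
n,l,s,ce=cv2.connectedComponentsWithStats(w)
for i in range(1,n):
    if s[i,4]<60: continue
    r=least_squares(lambda q:(proj(c,C2W(p,[[q[0],q[1],26]]))-ce[i]).ravel(),[-10,0])
    print('blob area',s[i,4],ce[i].round(1),'counter',r.x.round(1))
    q=r.x;print(' expected area',cv2.contourArea(proj(c,C2W(p,np.array([[20,15,26],[20,-15,26],[-20,-15,26],[-20,15,26]])+[q[0],q[1],0])).astype(np.float32)), 'rect angle',cv2.minAreaRect(np.argwhere(l==i).astype(np.float32)))
E
python3 mk.py
```

```text
[ 0.28  0.19 -0.12] [0.38 0.27 0.34] [539.47 155.41 -13.12] [0.008 0.009 0.005] 19.05
19.05 [539.4 155.7 -13.1] counter -17.1 62.7 [-3.1415e+00 -2.0000e-04  1.7782e+00] [-0.3  0.5 -0.6]
blob area 74 [283.1 243.5] counter [-4.4 29. ]
 expected area 248.70480931992643 rect angle ((242.99998474121094, 283.0), (5.54700231552124, 15.531606674194336), 56.3099365234375)
```

The tile is moving with the finger (its visible part is near y 29). I continue.

Request:
{"method": "apply_moves", "body": {"increments": [{"tx":0.001,"ty":-0.0049,"tz":0,"rx":0,"ry":0,"rz":0,"claw":0.0},{"tx":0.0021,"ty":-0.0098,"tz":0,"rx":0,"ry":0,"rz":0,"claw":0.0},{"tx":0.0031,"ty":-0.0147,"tz":0,"rx":0,"ry":0,"rz":0,"claw":0.0},{"tx":0.0041,"ty":-0.0196,"tz":0,"rx":0,"ry":0,"rz":0,"claw":0.0},{"tx":0.0051,"ty":-0.0245,"tz":0,"rx":0,"ry":0,"rz":0,"claw":0.0},{"tx":0.0062,"ty":-0.0294,"tz":0,"rx":0,"ry":0,"rz":0,"claw":0.0},{"tx":0.0072,"ty":-0.0343,"tz":0,"rx":0,"ry":0,"rz":0,"claw":0.0},{"tx":0.0083,"ty":-0.0392,"tz":0,"rx":0,"ry":0,"rz":0,"claw":0.0},{"tx":0.0093,"ty":-0.0441,"tz":0,"rx":0,"ry":0,"rz":0,"claw":0.0},{"tx":0.0103,"ty":-0.049,"tz":0,"rx":0,"ry":0,"rz":0,"claw":0.0},{"tx":0.0111,"ty":-0.053,"tz":0,"rx":0,"ry":0,"rz":0,"claw":0.0},{"tx":0.0111,"ty":-0.053,"tz":0,"rx":0,"ry":0,"rz":0,"claw":0.0}]}}

```text
clock: 20.3
eef_pos: [550.8, 101.4, -13.0]
tool_rot: [3.141, 0.001, 1.777]
force: [-0.2, -0.4, -0.4]
width: 0.0
```

```bash
python3 av.py;python3 st.py;python3 mk.py
```

```text
[ 0.09  0.   -0.03] [0.29 0.57 0.43] [550.58 102.52 -13.1 ] [ 0.011 -0.    -0.005] 20.55
20.55 [550.5 102.8 -13.1] counter -17.1 8.6 [-3.1415e+00 -3.0000e-04  1.7783e+00] [-0.3  0.4  0.6]
blob area 66 [262.5 225.3] counter [ -5.3 -32.4]
 expected area 228.4923676236067 rect angle ((224.99998474121094, 262.5), (4.714951992034912, 14.976905822753906), 56.3099365234375)
```

Backing off, lifting and moving to the front side of the tile, then measuring.

Request:
{"method": "apply_moves", "body": {"increments": [{"tx":-0.0016,"ty":0.0078,"tz":0,"rx":0,"ry":0,"rz":0,"claw":0.0},{"tx":-0.002,"ty":0.01,"tz":0.03,"rx":0,"ry":0,"rz":0,"claw":0.0},{"tx":-0.002,"ty":0.01,"tz":0.06,"rx":0,"ry":0,"rz":0,"claw":0.0},{"tx":-0.02,"ty":-0.01,"tz":0.06,"rx":0,"ry":0,"rz":0,"claw":0.0},{"tx":-0.038,"ty":-0.038,"tz":0.06,"rx":0,"ry":0,"rz":0,"claw":0.0},{"tx":-0.038,"ty":-0.038,"tz":0.035,"rx":0,"ry":0,"rz":0,"claw":0.0},{"tx":-0.038,"ty":-0.038,"tz":0.033,"rx":0,"ry":0,"rz":0,"claw":0.0},{"tx":-0.038,"ty":-0.038,"tz":0.033,"rx":0,"ry":0,"rz":0,"claw":0.0}]}}

```text
clock: 21.4
eef_pos: [512.4, 65.4, 19.6]
tool_rot: [-3.141, -0.001, 1.779]
force: [-0.1, 0.4, 0.6]
width: 0.2
```

```bash
python3 av.py;python3 st.py; cat > mw.py <<'E'
from h import *
from cell import *
p=(569,97.9,.2073)
c=calibration('wrist');im=get_image('wrist');cv2.imwrite('pics/wl.png',cv2.cvtColor(im,4))
h=cv2.cvtColor(im,cv2.COLOR_RGB2HSV)
poly=proj(c,C2W(p,[[-50,60,26],[45,60,26],[45,-60,26],[-50,-60,26]]))
m=np.zeros(im.shape[:2],np.uint8);cv2.fillPoly(m,[poly.astype(np.int32)],1)
w=((h[...,1]<60)&(h[...,2]>110)&(m>0)).astype(np.uint8);n,l,s,ce=cv2.connectedComponentsWithStats(w)
print('poly',poly.round().tolist())
for i in range(1,n):
    if s[i,4]<400: continue
    cnt=cv2.findContours((l==i).astype(np.uint8),0,1)[0][0]
    bx=cv2.boxPoints(cv2.minAreaRect(cnt));W=[]
    for q in bx:
        r=least_squares(lambda v:(proj(c,C2W(p,[[v[0],v[1],26]]))-q).ravel(),[0,0]);W.append(r.x.round(1).tolist())
    print(s[i].tolist(),ce[i].round(1),bx.round().tolist(),'counter corners',W,np.mean(W,0))
E
python3 mw.py
```

```text
[-0.28 -0.18 -0.38] [0.3  0.36 0.11] [513.29  65.37  20.33] [-0.001  0.009 -0.001] 21.65
21.65 [513.3  65.1  20.4] counter -61.3 -20.6 [ 3.1403e+00 -1.0000e-04  1.7788e+00] [-0.7  0.1 -0.4]
poly [[300.0, 100.0], [485.0, 100.0], [450.0, 305.0], [296.0, 305.0]]
[315, 212, 74, 54, 3716] [351.2 238.1] [[315.0, 212.0], [388.0, 212.0], [388.0, 265.0], [315.0, 265.0]] counter corners [[-40.3, -0.1], [1.0, -0.1], [4.2, -32.9], [-39.3, -32.9]] [-18.6 -16.5]
```

The tile sits at counter (-17.5, -17.8), square to the channel. It needs another 5 mm along the channel.

Request:
{"method": "apply_moves", "body": {"increments": [{"tx":0.018,"ty":0.025,"tz":0.015,"rx":0,"ry":0,"rz":0,"claw":0.0},{"tx":0.0363,"ty":0.0429,"tz":0.01,"rx":0,"ry":0,"rz":0,"claw":0.0},{"tx":0.0363,"ty":0.0429,"tz":0.0,"rx":0,"ry":0,"rz":0,"claw":0.0},{"tx":0.0363,"ty":0.0429,"tz":0.0,"rx":0,"ry":0,"rz":0,"claw":0.0},{"tx":0.0363,"ty":0.0429,"tz":-0.015,"rx":0,"ry":0,"rz":0,"claw":0.0},{"tx":0.0363,"ty":0.0429,"tz":-0.027,"rx":0,"ry":0,"rz":0,"claw":0.0},{"tx":0.0363,"ty":0.0429,"tz":-0.0334,"rx":0,"ry":0,"rz":0,"claw":0.0},{"tx":0.0363,"ty":0.0429,"tz":-0.0334,"rx":0,"ry":0,"rz":0,"claw":0.0},{"tx":0.0363,"ty":0.0429,"tz":-0.0334,"rx":0,"ry":0,"rz":0,"claw":0.0}]}}

```text
clock: 22.6
eef_pos: [548.7, 106.9, -13.7]
tool_rot: [-3.141, 0.0, 1.777]
force: [-0.3, -1.6, 0.0]
width: 0.0
```

```bash
python3 av.py;python3 st.py
```

```text
[-0.1   0.01 -0.11] [0.51 0.45 0.6 ] [549.2  107.26 -13.16] [ 0.026 -0.002 -0.008] 22.85
22.85 [549.2 107.4 -13.1] counter -17.4 13.4 [ 3.1408e+00 -1.0000e-04  1.7778e+00] [-0.2  0.8  0.3]
```

Request:
{"method": "apply_moves", "body": {"increments": [{"tx":0.0006,"ty":-0.003,"tz":0,"rx":0,"ry":0,"rz":0,"claw":0.0},{"tx":0.0012,"ty":-0.006,"tz":0,"rx":0,"ry":0,"rz":0,"claw":0.0},{"tx":0.0017,"ty":-0.0082,"tz":0,"rx":0,"ry":0,"rz":0,"claw":0.0},{"tx":0.0021,"ty":-0.0099,"tz":0,"rx":0,"ry":0,"rz":0,"claw":0.0},{"tx":0.0021,"ty":-0.0099,"tz":0,"rx":0,"ry":0,"rz":0,"claw":0.0},{"tx":0.0021,"ty":-0.0099,"tz":0,"rx":0,"ry":0,"rz":0,"claw":0.0},{"tx":0.0005,"ty":-0.002,"tz":0,"rx":0,"ry":0,"rz":0,"claw":0.0},{"tx":0,"ty":0,"tz":0.03,"rx":0,"ry":0,"rz":0,"claw":0.0},{"tx":-0.005,"ty":-0.005,"tz":0.05,"rx":0,"ry":0,"rz":0,"claw":0.0},{"tx":-0.0363,"ty":-0.0429,"tz":0.05,"rx":0,"ry":0,"rz":0,"claw":0.0},{"tx":-0.0363,"ty":-0.0429,"tz":0.0334,"rx":0,"ry":0,"rz":0,"claw":0.0},{"tx":-0.0363,"ty":-0.0429,"tz":0.0334,"rx":0,"ry":0,"rz":0,"claw":0.0}]}}

```text
clock: 24.05
eef_pos: [510.9, 64.3, 19.2]
tool_rot: [-3.139, -0.001, 1.777]
force: [-1.0, -0.0, 0.3]
width: -0.1
```

```bash
python3 av.py;python3 st.py; python3 mw.py
```

```text
[ 0.02 -0.05  0.21] [0.48 0.65 0.75] [513.17  65.56  20.  ] [ 0.012  0.002 -0.01 ] 24.3
24.3 [513.5  65.6  20.2] counter -61.0 -20.2 [ 3.1404e+00 -4.0000e-04  1.7794e+00] [-0.3 -0.7  0.6]
poly [[300.0, 100.0], [485.0, 100.0], [449.0, 306.0], [296.0, 306.0]]
[314, 219, 74, 54, 3704] [350.1 245.7] [[314.0, 219.0], [387.0, 219.0], [387.0, 272.0], [314.0, 272.0]] counter corners [[-40.5, -3.8], [1.1, -3.7], [4.3, -36.9], [-39.4, -36.9]] [-18.625 -20.325]
```

The tile centre is at y ≈ -22, within the gap's tolerance (±2 of -23, with rounded noses). I descend in front of the tile and push in.

Request:
{"method": "apply_moves", "body": {"increments": [{"tx":0.0005,"ty":-0.0025,"tz":-0.012,"rx":0,"ry":0,"rz":0,"claw":0.0},{"tx":0.0005,"ty":-0.0025,"tz":-0.025,"rx":0,"ry":0,"rz":0,"claw":0.0},{"tx":0.0005,"ty":-0.0025,"tz":-0.033,"rx":0,"ry":0,"rz":0,"claw":0.0},{"tx":0.0005,"ty":-0.0025,"tz":-0.033,"rx":0,"ry":0,"rz":0,"claw":0.0},{"tx":0.0005,"ty":-0.0025,"tz":-0.033,"rx":0,"ry":0,"rz":0,"claw":0.0}]}}

```text
clock: 24.85
eef_pos: [512.7, 61.7, -13.6]
tool_rot: [-3.14, -0.0, 1.777]
force: [-0.0, -0.3, 1.1]
width: -0.1
```

```bash
python3 av.py;python3 st.py
```

```text
[-0.06  0.09 -0.24] [0.15 0.37 0.56] [513.3   61.88 -12.91] [ 0.01  -0.004  0.01 ] 25.1
25.1 [513.5  62.  -12.7] counter -61.7 -23.7 [3.1407 0.     1.7778] [-0.1  0.6  0.7]
```

Request:
{"method": "apply_moves", "body": {"increments": [{"tx":0.0049,"ty":0.0015,"tz":0,"rx":0,"ry":0,"rz":0,"claw":0.0},{"tx":0.0098,"ty":0.0026,"tz":0,"rx":0,"ry":0,"rz":0,"claw":0.0},{"tx":0.0137,"ty":0.0034,"tz":0,"rx":0,"ry":0,"rz":0,"claw":0.0},{"tx":0.0176,"ty":0.0042,"tz":0,"rx":0,"ry":0,"rz":0,"claw":0.0},{"tx":0.0215,"ty":0.005,"tz":0,"rx":0,"ry":0,"rz":0,"claw":0.0},{"tx":0.0254,"ty":0.0058,"tz":0,"rx":0,"ry":0,"rz":0,"claw":0.0},{"tx":0.0293,"ty":0.0066,"tz":0,"rx":0,"ry":0,"rz":0,"claw":0.0},{"tx":0.0332,"ty":0.0075,"tz":0,"rx":0,"ry":0,"rz":0,"claw":0.0},{"tx":0.0371,"ty":0.0083,"tz":0,"rx":0,"ry":0,"rz":0,"claw":0.0},{"tx":0.0371,"ty":0.0083,"tz":0,"rx":0,"ry":0,"rz":0,"claw":0.0}]}}

```text
clock: 26.1
eef_pos: [551.1, 70.4, -13.1]
tool_rot: [3.141, 0.0, 1.778]
force: [-0.1, 0.5, -0.1]
width: -0.2
```

```bash
python3 av.py;python3 st.py;python3 mw.py
```

```text
[-0.62 -0.11 -0.16] [0.62 0.9  0.53] [550.17  70.18 -13.11] [ 0.02   0.014 -0.001] 26.35
26.35 [550.   70.1 -13.1] counter -24.3 -23.3 [-3.1413 -0.      1.7777] [ 0.1 -0.  -0.7]
poly [[214.0, 85.0], [450.0, 85.0], [414.0, 339.0], [227.0, 339.0]]
[307, 234, 89, 64, 4557] [351.5 261.5] [[304.0, 289.0], [309.0, 229.0], [396.0, 237.0], [391.0, 298.0]] counter corners [[-11.8, -32.1], [-10.0, -1.2], [30.2, -5.1], [30.7, -36.5]] [  9.775 -18.725]
[282, 244, 14, 40, 412] [287.4 261.7] [[282.0, 244.0], [295.0, 244.0], [295.0, 283.0], [282.0, 283.0]] counter corners [[-22.4, -8.6], [-16.4, -8.6], [-16.1, -28.6], [-22.4, -28.6]] [-19.325 -18.6  ]
```

The tile is about 6° askew against the nose. Continued push on its -y side should straighten it. I go in small steps and watch the force.

Request:
{"method": "apply_moves", "body": {"increments": [{"tx":0.002,"ty":0.0004,"tz":0,"rx":0,"ry":0,"rz":0,"claw":0.0},{"tx":0.004,"ty":0.0008,"tz":0,"rx":0,"ry":0,"rz":0,"claw":0.0},{"tx":0.004,"ty":0.0008,"tz":0,"rx":0,"ry":0,"rz":0,"claw":0.0}]}}

```text
clock: 26.7
eef_pos: [554.7, 71.1, -13.0]
tool_rot: [3.141, 0.0, 1.778]
force: [-1.0, 0.2, 0.2]
width: -0.0
```

```bash
python3 av.py;python3 st.py;python3 mw.py; python3 - <<'E'
import cv2
im=cv2.imread('pics/wl.png')[190:330,230:430];cv2.imwrite('pics/wlc.png',cv2.resize(im,None,fx=4,fy=4,interpolation=cv2.INTER_CUBIC))
E
```

```text
[-0.13 -0.43  0.11] [0.26 0.31 0.48] [554.26  71.02 -13.08] [0.    0.015 0.017] 26.95
26.95 [554.1  71.  -13.1] counter -20.1 -23.3 [-3.1415e+00 -1.0000e-04  1.7778e+00] [-0.6 -0.1  0.9]
poly [[204.0, 85.0], [439.0, 85.0], [406.0, 338.0], [219.0, 338.0]]
[306, 234, 88, 64, 4455] [350.3 261.4] [[303.0, 291.0], [307.0, 231.0], [394.0, 237.0], [390.0, 297.0]] counter corners [[-7.8, -33.3], [-6.6, -2.2], [33.4, -5.0], [34.6, -36.4]] [ 13.4   -19.225]
[282, 244, 14, 40, 414] [287.4 261.7] [[282.0, 244.0], [295.0, 244.0], [295.0, 283.0], [282.0, 283.0]] counter corners [[-18.2, -8.6], [-12.2, -8.6], [-11.9, -28.7], [-18.1, -28.7]] [-15.1  -18.65]
```

View pics/wlc.png

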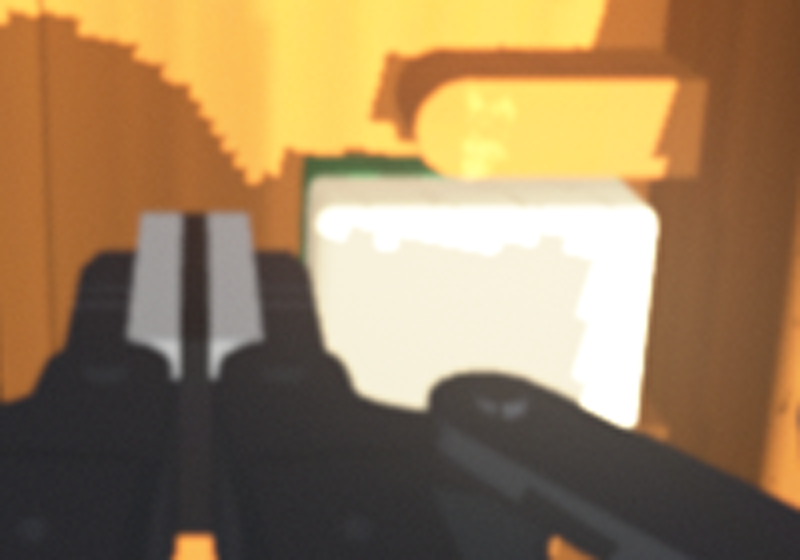

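The crop shows the tile practically straight, its +y edge running along the divider, its top at (320–655, 205) and the fingers flat behind it. I estimate about 6 mm to go.

Request:
{"method": "apply_moves", "body": {"increments": [{"tx":0.002,"ty":0.0004,"tz":0,"rx":0,"ry":0,"rz":0,"claw":0.0},{"tx":0.004,"ty":0.0008,"tz":0,"rx":0,"ry":0,"rz":0,"claw":0.0},{"tx":0.0049,"ty":0.001,"tz":0,"rx":0,"ry":0,"rz":0,"claw":0.0},{"tx":0.0049,"ty":0.001,"tz":0,"rx":0,"ry":0,"rz":0,"claw":0.0}]}}

```text
clock: 27.4
eef_pos: [559.4, 72.1, -13.1]
tool_rot: [3.141, -0.0, 1.778]
force: [-0.7, -0.3, 0.4]
width: 0.3
```

```bash
python3 av.py;python3 st.py;python3 mw.py
```

```text
[ 0.15 -0.27 -0.43] [0.72 0.54 0.38] [559.11  72.02 -13.09] [ 0.019 -0.003  0.006] 27.65
27.65 [559.   72.  -13.1] counter -15.1 -23.3 [-3.1415e+00 -1.0000e-04  1.7778e+00] [-0.1  0.6 -0.4]
poly [[191.0, 85.0], [427.0, 85.0], [396.0, 338.0], [209.0, 338.0]]
[306, 234, 87, 63, 4361] [349.6 261.4] [[303.0, 290.0], [307.0, 230.0], [393.0, 237.0], [389.0, 296.0]] counter corners [[-3.0, -32.4], [-1.6, -1.8], [37.9, -5.0], [38.8, -36.0]] [ 18.025 -18.8  ]
[262, 244, 14, 40, 401] [269.  261.5] [[262.0, 283.0], [263.0, 244.0], [275.0, 244.0], [274.0, 283.0]] counter corners [[-23.0, -28.5], [-22.1, -8.4], [-16.4, -8.6], [-17.0, -28.7]] [-19.625 -18.55 ]
[282, 244, 14, 40, 414] [287.3 261.9] [[282.0, 244.0], [295.0, 244.0], [295.0, 283.0], [282.0, 283.0]] counter corners [[-13.2, -8.6], [-7.2, -8.6], [-6.9, -28.7], [-13.1, -28.7]] [-10.1  -18.65]
```

Close to home. I take 1 mm steps until the back wall shows in the force.

Request:
{"method": "apply_moves", "body": {"increments": [{"tx":0.001,"ty":0.0002,"tz":0,"rx":0,"ry":0,"rz":0,"claw":0.0},{"tx":0.002,"ty":0.0004,"tz":0,"rx":0,"ry":0,"rz":0,"claw":0.0},{"tx":0.002,"ty":0.0004,"tz":0,"rx":0,"ry":0,"rz":0,"claw":0.0}]}}

```text
clock: 28.0
eef_pos: [560.8, 72.3, -13.1]
tool_rot: [-3.141, -0.0, 1.778]
force: [0.3, 0.2, 0.6]
width: -0.2
```

```bash
python3 av.py;python3 st.py;python3 mw.py|grep -v poly
```

```text
[-0.99 -0.65  0.3 ] [0.18 0.25 0.32] [560.86  72.32 -13.14] [-0.085  0.182 -0.006] 28.25
28.25 [560.9  72.3 -13.1] counter -13.2 -23.4 [-3.1412e+00 -1.0000e-04  1.7777e+00] [-0.7 -1.  -0.3]
[305, 234, 87, 63, 4303] [348.7 261.3] [[302.0, 290.0], [306.0, 230.0], [392.0, 237.0], [388.0, 296.0]] counter corners [[-1.7, -32.4], [-0.3, -1.9], [39.2, -5.0], [40.1, -35.9]] [ 19.325 -18.8  ]
[262, 244, 14, 40, 402] [269.1 261.5] [[262.0, 283.0], [263.0, 244.0], [275.0, 244.0], [274.0, 283.0]] counter corners [[-21.1, -28.5], [-20.3, -8.5], [-14.5, -8.6], [-15.1, -28.7]] [-17.75  -18.575]
[282, 244, 14, 40, 415] [287.4 261.9] [[282.0, 244.0], [295.0, 244.0], [295.0, 283.0], [282.0, 283.0]] counter corners [[-11.3, -8.6], [-5.3, -8.6], [-5.0, -28.7], [-11.3, -28.7]] [ -8.225 -18.65 ]
```

Request:
{"method": "apply_moves", "body": {"increments": [{"tx":0.0005,"ty":0.0001,"tz":0,"rx":0,"ry":0,"rz":0,"claw":0.0},{"tx":0.001,"ty":0.0002,"tz":0,"rx":0,"ry":0,"rz":0,"claw":0.0},{"tx":0.001,"ty":0.0002,"tz":0,"rx":0,"ry":0,"rz":0,"claw":0.0}]}}

```text
clock: 28.6
eef_pos: [560.9, 72.3, -13.2]
tool_rot: [-3.139, -0.0, 1.778]
force: [-4.7, -1.6, 2.1]
width: -0.2
```

```bash
python3 av.py;python3 st.py;python3 mw.py|grep -v poly
```

```text
[-4.82 -1.35  2.9 ] [0.26 0.24 0.25] [560.94  72.34 -13.22] [-0.322  0.987 -0.005] 28.85
28.85 [561.   72.4 -13.2] counter -13.1 -23.3 [-3.1395e+00 -3.0000e-04  1.7776e+00] [-5.3 -1.8  3.3]
[305, 234, 87, 63, 4293] [348.5 261.3] [[301.0, 290.0], [306.0, 230.0], [392.0, 237.0], [387.0, 296.0]] counter corners [[-1.8, -32.3], [-0.4, -1.9], [39.2, -5.0], [40.1, -35.7]] [ 19.275 -18.725]
[262, 244, 14, 40, 402] [269.1 261.5] [[262.0, 283.0], [263.0, 244.0], [275.0, 244.0], [274.0, 283.0]] counter corners [[-20.9, -28.5], [-20.1, -8.4], [-14.3, -8.6], [-15.0, -28.7]] [-17.575 -18.55 ]
[281, 244, 15, 40, 414] [287.3 261.8] [[281.0, 244.0], [294.0, 244.0], [295.0, 283.0], [282.0, 283.0]] counter corners [[-11.6, -8.6], [-5.5, -8.4], [-4.7, -28.5], [-11.1, -28.7]] [ -8.225 -18.55 ]
```

The back wall is reached: 5 N with no more motion. I retract straight back, lift, and check from the clear viewing pose.

Request:
{"method": "apply_moves", "body": {"increments": [{"tx":-0.002,"ty":-0.0004,"tz":0,"rx":0,"ry":0,"rz":0,"claw":0.0},{"tx":-0.01,"ty":-0.002,"tz":0,"rx":0,"ry":0,"rz":0,"claw":0.0},{"tx":-0.03,"ty":-0.006,"tz":0,"rx":0,"ry":0,"rz":0,"claw":0.0},{"tx":-0.044,"ty":-0.009,"tz":0.01,"rx":0,"ry":0,"rz":0,"claw":0.0},{"tx":-0.044,"ty":-0.009,"tz":0.06,"rx":0,"ry":0,"rz":0,"claw":0.0},{"tx":-0.044,"ty":-0.009,"tz":0.11,"rx":0,"ry":0,"rz":0,"claw":0.0},{"tx":-0.03,"ty":-0.03,"tz":0.15,"rx":0,"ry":0,"rz":0,"claw":0.0},{"tx":0.0,"ty":-0.055,"tz":0.18,"rx":0,"ry":0,"rz":0,"claw":0.0},{"tx":0.03,"ty":-0.068,"tz":0.21,"rx":0,"ry":0,"rz":0,"claw":0.0},{"tx":0.047,"ty":-0.068,"tz":0.218,"rx":0,"ry":0,"rz":0,"claw":0.0},{"tx":0.047,"ty":-0.068,"tz":0.218,"rx":0,"ry":0,"rz":0,"claw":0.0},{"tx":0.047,"ty":-0.068,"tz":0.218,"rx":0,"ry":0,"rz":0,"claw":0.0}]}}

```text
clock: 30.1
eef_pos: [608.4, 5.1, 204.3]
tool_rot: [-3.141, -0.001, 1.778]
force: [-0.3, -0.0, -0.8]
width: 0.2
```

```bash
python3 av.py;python3 st.py;python3 mw.py|grep -v poly; python3 mk.py; python3 - <<'E'
from cell import *
import cv2,numpy as np
# bystanders: coloured/white blobs in top view, before vs now
a=cv2.imread('pics/top0.png');b=cv2.cvtColor(get_image('top'),4);cv2.imwrite('pics/top_end.png',b)
for nm,(x,y) in dict(spA=(330,164),spB=(175,208),cup=(280,124),chips=(210,144),dA=(251,255),dB=(301,246),ash=(160,315),bl1=(181,264),bl2=(222,257),pur=(179,175)).items():
    r=30 if nm=='ash' else 20 if nm=='cup' else 12
    f=lambda i:(lambda w:(np.argwhere(w).mean(0)[::-1]+[x-r,y-r]).round(1).tolist()+[int(w.sum())])(i[y-r:y+r,x-r:x+r].max(2)>90) 
    print(nm,f(a),f(b))
E
```

```text
[-0.62  0.1  -0.19] [0.53 0.65 0.32] [607.65   5.15 203.93] [ 0.008  0.01  -0.007] 30.35
30.35 [608.    5.  204.2] counter 19.0 -98.9 [-3.1399e+00 -5.0000e-04  1.7783e+00] [-0.7  1.2 -0.5]
[261, 104, 37, 30, 1077] [279.2 118.4] [[261.0, 104.0], [297.0, 104.0], [297.0, 133.0], [261.0, 133.0]] counter corners [[0.0, -7.5], [39.5, -7.5], [40.0, -38.3], [-0.4, -38.4]] [ 19.775 -22.925]
blob area 233 [258.7 235.1] counter [ 17.1 -20.5]
 expected area 239.56811584252864 rect angle ((235.50001525878906, 259.0), (16.263456344604492, 16.26345443725586), 45.0)
spA [329.5, 164.3, 154] [329.5, 163.5, 576]
spB [174.2, 208.0, 167] [174.2, 208.0, 166]
cup [279.7, 123.2, 702] [284.8, 123.7, 1125]
chips [210.3, 144.2, 235] [210.3, 144.2, 235]
dA [250.4, 254.6, 61] [256.7, 255.0, 234]
dB [300.3, 246.0, 57] [300.5, 245.5, 576]
ash [159.0, 314.9, 1522] [159.0, 314.8, 1522]
bl1 [180.7, 263.3, 238] [180.7, 263.3, 239]
bl2 [221.2, 256.0, 239] [221.2, 256.0, 239]
pur [178.3, 174.1, 209] [178.4, 174.2, 211]
```

```bash
python3 -c "
from cell import *
print(finish_job(), read_state()['clock'])"
```

```text
the job is handed in; nothing more can be done
the job is handed in; nothing more can be done
```

The job is done and handed in at about 30.5 s of the 54 s allowed; `finish_job` gives no verdict. The post was at the left (+y) end, so I pressed studs a, b and c in that order and stopped short of d. After that I pushed the marker tile along the channel and into gap c.

- **Studs:** force readings showed each of a, b and c pressed about 3 mm (1.8 N). The finger stopped at stud c, roughly 20 mm short of stud d's edge.
- **Marker:** the last push met the back at 5 N with no further movement. The final wrist picture puts the tile square in the gap, with its centre at counter (19.8, -22.9) mm against a target of (20, -23). The coarser scene camera read (17.1, -20.5), about 3 mm off in each axis, and I put less weight on it.
- **Other objects:** spare_b, the chips, the ashtray and the blue and purple look-alikes have not moved in before-and-after top pictures. The arm hid spare_a, the teacup and both dice in the final picture, so I did not check those; the fingers never came near them.
- **Fingertip height:** the real fingertip sat about 26 mm above the reported tool point. I found that by probing slowly over stud a, and set all later heights from it.
- **Tile skew:** it seemed to tilt a few degrees as it entered the gap, then straightened as it went in.

The hand finished clear, with the tool about 204 mm up.

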